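# Clear the camp grill and hold its gas safety button at the lighting mark

## Robot

A 7-joint arm with a two-finger parallel gripper is mounted at the origin on the work surface. World frame = base frame: x ahead of the robot, y to its left, z up, the work surface at z = 0. Lengths are in mm, angles in rad, forces in N, time in s.
With the tool pointing down it reaches from about 400 to 875 mm from the base axis. Payload 4.4 kg.
Tool frame: the origin (TCP) lies midway between the tips of the shut fingers; the grasp point (between the pads) lies 19 mm behind it; x points along the fingers, z is the direction in which the jaws open and shut, and the axes are right-handed (so a half turn about x gives the same grasp; the last joint's range is limited). The gripper opens to 85 mm and grips with 20 to 120 N. Pads are 22 mm wide; open, the fingers measure 114 mm over their backs; the gripper's body (76 mm by 85 mm) begins 54 mm behind the grasp point. The pads swing forward as they close: fully open they stand 13 mm farther back than shut.
Start: joints at [-1.201, 0.628, 0.038, 1.517, -0.027, 0.996, -0.02], TCP at [274.367, 589.271, 231.313] pointing down, gripper open.
Joint ranges: [-3.06, 3.06], [-0.37, 2.12], [-1.25, 1.32], [0.18, 2.47], [-1.1, 4.24], [0.23, 1.98], [-2.94, 2.94]. Speed limits (rad/s): [2.57, 2.57, 3.14, 3.14, 3.14, 3.14, 3.14].

## Interface

Orientations are given as [roll, pitch, yaw] about the fixed x, y, z axes, in that order (R = Rz(yaw) Ry(pitch) Rx(roll)).
In Python, from cell import ctrl gives the robot as it stands. The module is installed in compiled form; this text tells all that it offers.
- The arm moves only by the tool servo_tool, never from a script. Its argument "rows" is a list of rows, each an object of numbers: "dx", "dy", "dz": the shift along the tool's x, y, z in units of 750 mm (1.0 is 750 mm); "wx", "wy", "wz": the turn, a rotation vector about the tool's x, y, z in units of 6 degrees (1.0 is 6 degrees); "fingers": the closure, from 0 (fully open) to 1 (shut). In form: [{"dx": .., "dy": .., "dz": .., "wx": .., "wy": .., "wz": .., "fingers": ..}, ...]. A call has 1 to 5 rows; each row shifts and turns the commanded pose from where the row before left it, along the tool's axes as they then stand; what a row does not reach is not made up. A row lasts 1/8 s, in which the tool goes at most 62.5 mm and 10.7 degrees, less where a joint would pass 70% of its speed; a pose out of reach is approached as far as the arm can. A call with a number of a shift or a turn outside -1 to 1 is refused whole. A call with a gripper value outside its range is refused whole. The fingers move at their own pace and stop on an object; the grip force is fixed at half the most. Time passes only in rows, so rows that do not move let the fingers close. It gives the time, the measured TCP pose, the force and the opening at its end, in the units of the state.
- ctrl.read_state(): the state, without advancing time (a new reading comes with each control period).
- ctrl.get_image(name): name is "scene" or "top" or "wrist"; returns the picture (480x640x3 uint8, red, green, blue); there is no depth.
- ctrl.camera_info(name): a dict with "fovy" (degrees; the focal length in pixels is half the picture's height over the tangent of half this angle, whatever the lens; pixels are square), "cx", "cy" (the principal point, pixels), "k1" (the pictures are not rectified: a ray, as slopes to the right and down, at radius r is drawn at 1 + k1 r^2 times it, then the intrinsics apply), "R" (3x3) and "t" (3): a world point X has camera coordinates R X + t. Camera axes: x right, y down, z forward; pixel columns grow to the right and rows downward; lengths in mm; the calibration is good to about 2 mm. A picture is of the moment at which its call begins: read the wrist's pose just before it. camera_info takes no time and is no camera call; for the wrist camera it gives the pose at the moment of the call.
- ctrl.finish_job(): hands the job in, once; it reports no verdict.
Trained networks look in the newest picture that a camera, given by its name, has taken for a name from the list of things; names that differ only in an ending like _2 or _b are one class to them, and where a whole thing is asked for, a point or a joint stands for the part that bears it (a point fixed in the world has none). Each returns a list of dicts, best first, with "conf" (0 to 1); they miss things now and then, are a little off and sometimes report something else, mostly with a low value. They report only what shows in the picture. A call takes as long as a camera call.
- ctrl.search_frame(label, camera): "extent" ([centre column, centre row, width, height] in pixels, round what is visible of it).
- ctrl.silhouettes(label, camera): "region" (480x640 bool, what is visible of it) and "extent" ([centre column, centre row, width, height] in pixels, round what is visible of it).
- ctrl.mark_of(label, camera): "point" ([column, row] in pixels: a listed point, or the origin of a listed thing).
The state is a dict: "clock": time; "qpos": joint angles; "qd": joint speeds; "tau": joint torques, N m; "eef_pos": TCP position; "tool_rot": TCP orientation; "force": force on the tool from outside, world axes, zero at the start; "torque": the same for the moment, N m; "width": finger opening in mm.
Only numpy, scipy, OpenCV 4.12 (cv2) and the standard library are available. Lean on these libraries where they do the work, as an engineer would, in place of code of your own. Each camera call takes 0.05 s, during which the arm holds its last target.

## Task

Clear the grill's grate for lighting: lay the green spatula flat inside the grey utensil bin beside the spoon, and stand the orange spice jar upright in the blue jar bin beside the other jar, leaving the red cup, black plate and fuel bottle alone. Then, with the closed fingertips, press the grill's yellow spring-loaded gas safety button down 10 mm, half its travel, so that its top is level with the top of the green post beside it. Finish while still holding it there: do not let go at the end.

Things in the scene. Friction and masses are not known exactly. Their poses are not given: they have to be found in the camera images.
- grill: Green camp grill with a silver grate and a grey front console, bolted down. Origin on the work surface; the console is towards its -x. Grate: flat bars, top 95 mm above the origin, spanning x -70 to +150 mm and y -140 to +140 mm. Console: top at 70 mm, x -155 to -70 mm, y -140 to +140 mm. The gas button stands at x -115, y +50 mm.
- gas_button (a joint): Yellow round gas safety button, 40 mm across, on the grill console. Value = how far it is pressed straight down, in m: 0 released, 0.020 bottomed. A spring pushes it back up: 4 N at the start of travel plus 0.5 N per mm (9 N at 10 mm, 14 N at 20 mm).
- button_top (a point): Centre of the button's top face; moves down with it. Released it is 105 mm above the work surface; pressed 10 mm it is at 95 mm.
- post_top (a point): Top of the fixed green post, 10 mm across, on the console, 45 mm from the button's axis (towards grill -y); 95 mm above the work surface: the level to hold the button's top at.
- spatula: Green spatula, 190 mm long, lying on the grate at the start. Origin on its underside near its balance point, at the place to grip; x runs along it towards the blade. Handle x -95 to +25 mm, 16 mm wide, 12 mm high; blade x +25 to +95 mm, 50 mm wide, 6 mm thick, undersides level. 60 g (varies by 30 %).
- spatula_blade_end (a point): Point on the spatula, 5 mm short of the blade's end.
- spatula_handle_end (a point): Point on the spatula, 5 mm short of the handle's end.
- spice_jar: Orange closed spice jar with a black cap, upright cylinder 40 mm across, 60 mm high, standing on the grate at the start. Origin at the centre of its underside, z up. 110 g (varies by 30 %).
- utensil_bin: Grey open bin for utensils, fixed to the top, 250 mm (its x) by 160 mm (its y), 45 mm high; walls and floor 5 mm thick. Origin at the centre of its underside. It stands left or right of the grill. The spoon lies in its +y half.
- jar_bin: Blue open bin for jars, of the same size and build as the grey one and on the other side of the grill. Origin at the centre of its underside. The pepper jar stands in its (-x, +y) corner.
- spoon: Aluminium spoon, 145 mm long, 36 mm wide at the bowl, 6 mm high, lying along the bin's x in the grey bin; it stays in that bin. Origin on its underside near the middle.
- pepper_jar: White jar with a black cap, 40 mm across, 60 mm high, standing in the blue bin; it stays in that bin. Origin at the centre of its underside.
- cup: Red cup, 80 mm across, 85 mm high, at the far left of the top; leave alone. Origin under its centre.
- plate: Black plate, 170 mm across, 18 mm high, at the far right; leave alone. Origin under its centre.
- fuel_bottle: Aluminium fuel bottle, 64 mm across, 150 mm high, beyond the grill; leave alone. Origin under its centre.

How it is judged (in metres and radians):
On the way, in this order (a step that is already met when the one before it is completed fails the run):
1. the spatula lies flat in the grey bin and the spice jar stands upright in the blue bin, both released and at rest (x of spatula_blade_end in the frame of utensil_bin between -0.122 and 0.122 m and y of spatula_blade_end in the frame of utensil_bin between -0.077 and 0.077 m and z of spatula_blade_end in the frame of utensil_bin between 0 and 0.03 m and x of spatula_handle_end in the frame of utensil_bin between -0.122 and 0.122 m and y of spatula_handle_end in the frame of utensil_bin between -0.077 and 0.077 m and z of spatula_handle_end in the frame of utensil_bin between 0 and 0.03 m and x of spice_jar in the frame of jar_bin between -0.11 and 0.11 m and y of spice_jar in the frame of jar_bin between -0.07 and 0.07 m and z of spice_jar in the frame of jar_bin between 0 and 0.015 m and angle between spice_jar's own z axis and vertical below 0.2 rad and contact force between the fingers and spatula below 0.1 N and contact force between the fingers and spice_jar below 0.1 N and linear speed of each of spatula, spice_jar below 0.03 m/s), for 0.2 s.
2. the fingers hold the gas button 7 to 13 mm down (value of joint gas_button between 0.007 and 0.013 m and contact force between the fingers and gas_button above 5 N), for 0.3 s.
At the end, for the whole second after the job is handed in: Fingers hold the gas button 10 mm down, within 3 mm, with over 5 N. Spatula released, flat inside the grey bin, both end points under 30 mm above its underside; spice jar released, upright (0.2 rad) on the blue bin's floor; spoon and pepper jar still in their bins (all of step 1 and all of step 2 and x of spoon in the frame of utensil_bin between -0.122 and 0.122 m and y of spoon in the frame of utensil_bin between -0.077 and 0.077 m and z of spoon in the frame of utensil_bin between -0.005 and 0.04 m and x of pepper_jar in the frame of jar_bin between -0.122 and 0.122 m and y of pepper_jar in the frame of jar_bin between -0.077 and 0.077 m and z of pepper_jar in the frame of jar_bin between -0.005 and 0.04 m); the arm keeps its last pose, push and grip.
It fails at once if the red cup is shifted by more than 40 mm or tipped over (distance of cup from where it was at the start of the episode above 0.04 m or angle between cup's own z axis and vertical above 0.5 rad).
It fails at once if the black plate is shifted by more than 40 mm or tipped over (distance of plate from where it was at the start of the episode above 0.04 m or angle between plate's own z axis and vertical above 0.5 rad).
It fails at once if the fuel bottle is shifted by more than 40 mm or tipped over (distance of fuel_bottle from where it was at the start of the episode above 0.04 m or angle between fuel_bottle's own z axis and vertical above 0.5 rad).
It also fails if it takes over 72 s, if anything falls off the work surface, if the arm or the gripper's body presses on something with over 40 N, if the wrist force passes 120 N, or if a joint passes its speed limit or range.

## Working session

There is one attempt and no reset: what is moved stays moved. The work goes in short steps, Python scripts to look and compute and a tool call to move; the robot and the scene stay as the last step left them, time stands still between calls to the robot, and variables do not carry over. Pictures are saved under pics/ and viewed, and the job is handed in when it is done.

Besides the shell and the picture viewer there is one more tool, called as name([rows], argument=value, ...), one row to a line, values as JSON. servo_tool: Moves the arm, as the interface text tells. Its arguments: {"type":"object","properties":{"rows":{"type":"array"}},"required":["rows"]}

```bash
mkdir -p pics; ls; python3 - <<'E'
from cell import ctrl
import cv2
s=ctrl.read_state(); print({k:s[k] for k in('clock','eef_pos','tool_rot','force','width')})
for n in('scene','top','wrist'):
    cv2.imwrite(f'pics/{n}0.png',ctrl.get_image(n)[:,:,::-1]); i=ctrl.camera_info(n); print(n,i)
E
```

```text
pics
{'clock': 0.0, 'eef_pos': array([274.1029271 , 588.69139352, 230.36474487]), 'tool_rot': array([-3.13956021,  1.56886496, -2.00454033]), 'force': array([ 0.11753555, -1.60076668, -0.54882624]), 'width': 85.6301907350238}
scene {'fovy': 55.9506553026919, 'cx': 319.95330485991, 'cy': 234.62183302205958, 'k1': -0.004087747794411688, 'R': array([[-0.47783054,  0.87840052, -0.00951336],
       [ 0.70121431,  0.37487724, -0.60643676],
       [-0.52912802, -0.29644491, -0.79507481]]), 't': array([ 267.10516204, -345.09933221, 1351.92640466])}
top {'fovy': 56.06587388802671, 'cx': 313.9490832522679, 'cy': 253.41646453119327, 'k1': -0.05716731481868153, 'R': array([[ 0.01578037, -0.9996273 , -0.02227628],
       [-0.99235931, -0.01293127, -0.122702  ],
       [ 0.12236821,  0.02404235, -0.99219352]]), 't': array([ 36.5757305 , 598.24067512, 930.60552465])}
wrist {'fovy': 59.503014461593516, 'cx': 323.05325315647076, 'cy': 233.09474653564249, 'k1': 0.007529784320574733, 'R': array([[ 4.21833856e-01,  9.06672842e-01, -7.45196107e-04],
       [ 8.68592155e-01, -4.03880665e-01,  2.87102903e-01],
       [ 2.60007435e-01, -1.21756996e-01, -9.57899456e-01]]), 't': array([-649.40410392,  -37.37600399,  378.55795383])}
```

View pics/top0.png

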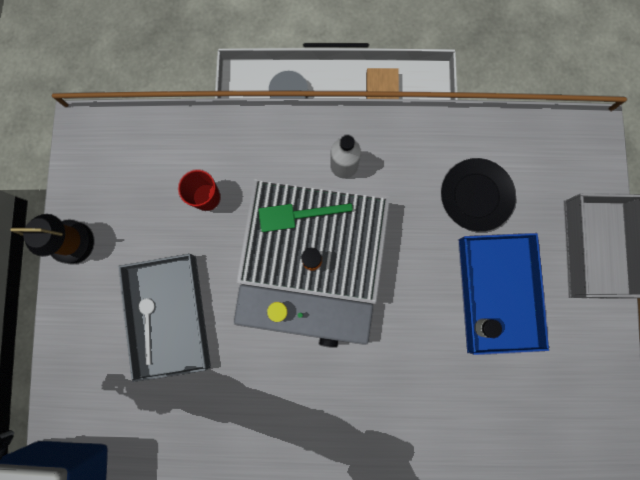

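View pics/scene0.png

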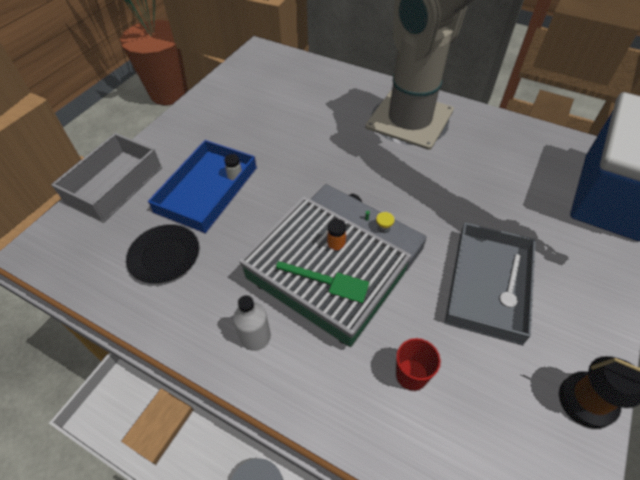

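The top view shows the grey bin at about (165,317), the blue bin at (503,293), the spatula at (305,214) with its blade to the left, the spice jar at (312,259), the button at (277,312) and the post at (303,315). The scene view agrees with this.

```bash
cat > h.py <<'E'
from cell import ctrl
import numpy as np, cv2
def K(i):
    f=240/np.tan(np.radians(i['fovy']/2)); return f
def ray(i,p):
    f=K(i); d=np.array([(p[0]-i['cx'])/f,(p[1]-i['cy'])/f]); u=d.copy()
    for _ in range(20): u=d/(1+i['k1']*(u@u))
    R=np.array(i['R']);t=np.array(i['t'])
    return -R.T@t, R.T@np.array([u[0],u[1],1])
def onz(i,p,z):
    c,r=ray(i,p); return c+r*(z-c[2])/r[2]
def proj(i,X):
    X=np.atleast_2d(X).astype(float); Y=X@np.array(i['R']).T+np.array(i['t']); u=Y[:,:2]/Y[:,2:]
    u=u*(1+i['k1']*(u**2).sum(1,keepdims=True)); return u*K(i)+[i['cx'],i['cy']]
def tri(obs):
    A=np.zeros((3,3));b=np.zeros(3)
    for i,p in obs:
        c,r=ray(i,p); r/=np.linalg.norm(r); M=np.eye(3)-np.outer(r,r); A+=M;b+=M@c
    return np.linalg.solve(A,b)
E
python3 - <<'E'
from h import *
np.set_printoptions(precision=1,suppress=True)
I={n:ctrl.camera_info(n) for n in('scene','top')}
Z=dict(gas_button=105,button_top=105,post_top=95,spatula=95,spatula_blade_end=95,spatula_handle_end=95,spice_jar=95,utensil_bin=0,jar_bin=0,spoon=5,pepper_jar=5,grill=0,cup=0,plate=0,fuel_bottle=0)
for l,z in Z.items():
    o=[]
    for n in I:
        r=ctrl.mark_of(l,n)
        if r: o.append((I[n],r[0]['point'])); print(l,n,round(r[0]['conf'],2),np.array(r[0]['point']),onz(I[n],r[0]['point'],z))
    if len(o)==2: print('   tri',tri(o))
E
```

```text
Traceback (most recent call last):
ValueError: it knows: button_top, cup, fuel_bottle, grill, jar_bin, pepper_jar, plate, post_top, spatula, spatula_blade_end, spatula_handle_end, spice_jar, spoon, utensil_bin
```

```bash
python3 - <<'E'
import cv2
a=cv2.imread('pics/top0.png')
cv2.imwrite('pics/zl.png',cv2.resize(a[235:395,105:265],None,fx=3.7,fy=3.7,interpolation=2))
cv2.imwrite('pics/zm.png',cv2.resize(a[170:350,225:400],None,fx=3.3,fy=3.3,interpolation=2))
cv2.imwrite('pics/zr.png',cv2.resize(a[220:370,440:560],None,fx=4,fy=4,interpolation=2))
E
python3 - <<'E'
from h import *
np.set_printoptions(precision=1,suppress=True)
I={n:ctrl.camera_info(n) for n in('scene','top')}
Z=dict(button_top=105,post_top=95,spatula=95,spatula_blade_end=95,spatula_handle_end=95,spice_jar=95,utensil_bin=0,jar_bin=0,grill=0,spoon=5,pepper_jar=5,cup=0,fuel_bottle=0,plate=0)
for l,z in Z.items():
    o=[]
    for n in I:
        r=ctrl.mark_of(l,n)
        if r: o.append((I[n],r[0]['point'])); print(l,n,round(r[0]['conf'],2),np.array(r[0]['point']),onz(I[n],r[0]['point'],z))
    if len(o)==2: print('   tri',tri(o))
print(ctrl.read_state()['clock'])
E
```

```text
button_top scene 0.77 [386.1 217.1] [466.6 115.5 105. ]
button_top top 0.72 [274.9 311.7] [472.6 118.7 105. ]
   tri [472.8 117.6 112.7]
post_top scene 0.56 [367.5 211.9] [464.2  70.5  95. ]
post_top top 0.56 [299.3 315.8] [465.2  70.9  95. ]
   tri [465.2  70.9  96.3]
spatula scene 0.91 [317.5 279. ] [670.9  56.3  95. ]
spatula top 0.96 [303.4 214.6] [670.1  66.6  95. ]
   tri [671.3  62.1  99.4]
spatula_blade_end scene 0.71 [360.5 293.3] [659.9 146.2  95. ]
spatula_blade_end top 0.76 [263.1 221.4] [655.1 148.8  95. ]
   tri [656.7 147.4  91. ]
spatula_handle_end scene 0.6 [282.  265.7] [677.3 -23.   95. ]
spice_jar scene 0.82 [338.7 240.1] [564.5  49.5  95. ]
spice_jar top 0.79 [314.5 259.9] [577.4  42.5  95. ]
   tri [573.9  47.5 105.7]
utensil_bin scene 0.98 [485.6 284.9] [457.1 363.2   0. ]
utensil_bin top 0.69 [168.8 316.7] [456.2 366.7   0. ]
   tri [456.9 364.7   1. ]
jar_bin scene 0.94 [209.5 187.4] [ 507.  -359.6    0. ]
jar_bin top 0.68 [496.1 294.5] [ 516.1 -357.6    0. ]
   tri [ 515.1 -351.9   11.9]
grill scene 0.75 [335.9 265. ] [567.   46.1   0. ]
grill top 0.82 [312.2 264.2] [578.   49.6   0. ]
   tri [576.3  49.8  15. ]
spoon scene 0.63 [511.5 284.2] [432.  412.6   5. ]
pepper_jar scene 0.52 [233.7 174.2] [ 440.5 -327.8    5. ]
pepper_jar top 0.65 [482.8 328. ] [ 442.8 -324.4    5. ]
   tri [ 443.4 -323.9    9.1]
cup scene 0.6 [411.6 375. ] [725.4 294.1   0. ]
cup top 0.83 [208.5 199. ] [724.4 289.1   0. ]
   tri [724.7 292.2  -4. ]
fuel_bottle scene 0.9 [257.6 335.9] [799.3 -16.    0. ]
fuel_bottle top 0.73 [303.2 213.9] [691.8  71.8   0. ]
   tri [744.2  21.2 -50.9]
plate scene 0.68 [167.1 255.5] [ 730.3 -314.8    0. ]
plate top 0.75 [479.7 197.7] [ 734.4 -327.6    0. ]
   tri [ 731.4 -322.2   -1.1]
1.55
```

View pics/zm.png

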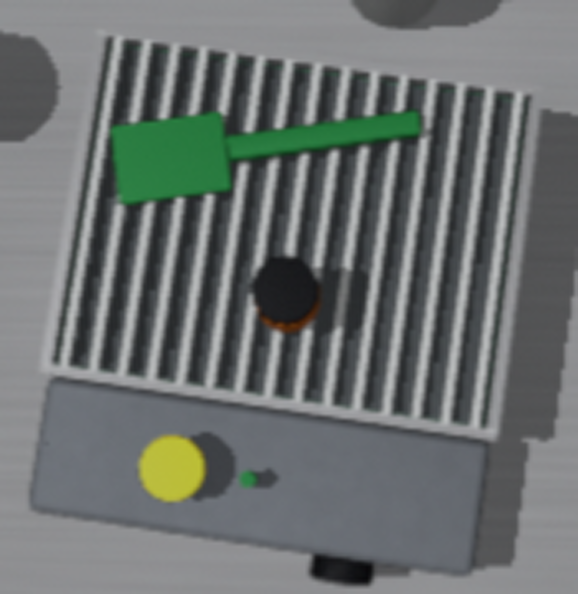

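View pics/zl.png

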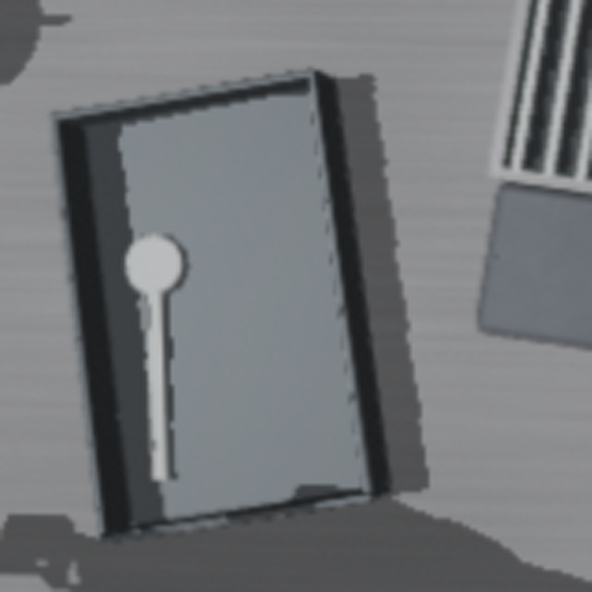

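View pics/zr.png

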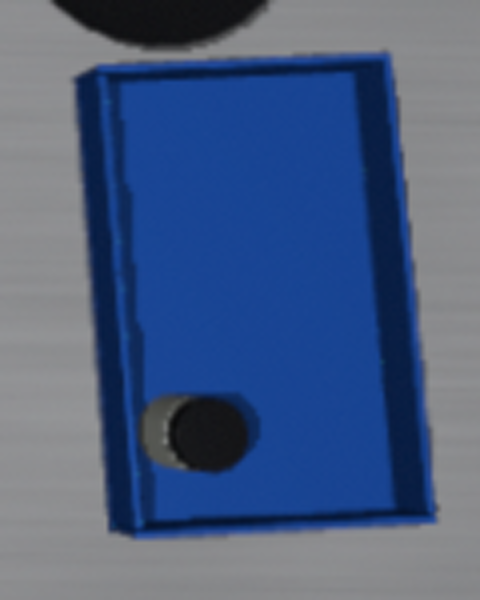

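```bash
python3 - <<'E'
from h import *
np.set_printoptions(precision=3,suppress=True)
i=ctrl.camera_info('top')
def f(p,s,o,z): return onz(i,((p[0]+.5)/s-.5+o[0],(p[1]+.5)/s-.5+o[1]),z)
m=lambda p,z:f(p,3.3,(225,170),z)
for n,p,z in [('bladeend',(116,164),101),('bladeroot',(226,150),101),('handleend',(419,124),107),('cap',(286,290),155),('btn',(172,468),105),('post',(249,479),95)]: print(n,m(p,z))
h=m((419,124),107);b=m((116,164),101);d=(b-h)[:2];L=np.linalg.norm(d);print('spat len',L,'yaw',np.arctan2(d[1],d[0]),'origin',(h+b)[:2]/2)
d=(m((249,479),95)-m((172,468),105))[:2]; print('btn-post',np.linalg.norm(d),'grill yaw',np.arctan2(d[1],d[0])+np.pi/2)
for n,c,s,o in [('grey',[(52,118),(315,70),(388,493),(103,535)],3.7,(105,235)),('blue',[(100,66),(390,53),(435,520),(133,533)],4,(440,220))]:
    P=np.array([f(p,s,o,45)[:2] for p in c]); v=(P[0]+P[1]-P[2]-P[3])/2; w=(P[0]-P[1]+P[3]-P[2])/2
    print(n,P.tolist(),'c',P.mean(0),'len',np.linalg.norm(v),np.linalg.norm(w),'yaw',np.arctan2(v[1],v[0]),np.arctan2(w[1],w[0])-np.pi/2)
E
```

```text
bladeend [658.084 154.766 101.   ]
bladeroot [667.562  87.126 101.   ]
handleend [683.81 -30.94 107.  ]
cap [575.265  47.17  155.   ]
btn [473.082 115.007 105.   ]
post [467.207  69.381  95.   ]
spat len 187.47984816044394 yaw 1.7084511237070779 origin [670.947  61.913]
btn-post 46.00247554537798 grill yaw -0.12805532056782498
grey [[562.5571087851561, 467.76652132985254], [592.9141144480186, 312.34923014602475], [352.8945251838394, 259.48271382041236], [324.7696915845938, 423.0412621261603]] c [458.284 365.66 ] len 243.83585158757916 162.1463164101783 yaw 0.20147812453072259 0.1813286775796965
blue [[638.1414896792746, -276.60918804888337], [647.4310630003856, -434.06902701180724], [400.54008986761016, -448.12170472956217], [392.80282341839734, -288.54205645654037]] c [ 519.729 -361.835] len 246.45753513792255 158.74818876084512 yaw 0.052742549920152516 0.053654192993786154
```

```bash
cat >> h.py <<'E'
from scipy.spatial.transform import Rotation as Ro
import math
def Rt(s): return Ro.from_euler('xyz',s['tool_rot'])
def target_R(jaw):  # x down, z along jaw yaw
    z=np.array([np.cos(jaw),np.sin(jaw),0]);x=np.array([0,0,-1.]);y=np.cross(z,x)
    return Ro.from_matrix(np.c_[x,y,z])
def show(way,fing,mm=55):
    """way: list of (xyz,jawyaw or None). prints rows from the measured pose"""
    s=ctrl.read_state(); p=np.array(s['eef_pos']); R=Rt(s)
    M=R.as_matrix(); print('clock',s['clock'],'pos',np.round(p,1),'jaw',round(math.atan2(M[1,2],M[0,2]),3),'xax',np.round(M[:,0],3),'F',np.round(s['force'],1),'w',round(s['width'],1))
    for (q,j) in way:
        q=np.array(q,float)
        T=R if j is None else min((target_R(j),target_R(j+np.pi)),key=lambda T:(R.inv()*T).magnitude()) if not isinstance(j,tuple) else target_R(j[0])
        rv=(R.inv()*T).as_rotvec(); n=max(1,math.ceil(np.linalg.norm(q-p)/mm),math.ceil(np.abs(np.degrees(rv)).max()/5.9))
        out=[]
        for k in range(n):
            d=R.inv().apply((q-p)/(n-k))/750; w=np.degrees((R.inv()*T).as_rotvec())/(n-k)/6
            d=np.round(d,4);w=np.round(w,2)
            p=p+R.apply(d*750); R=R*Ro.from_rotvec(np.radians(w*6))
            out.append('{"dx":%g,"dy":%g,"dz":%g,"wx":%g,"wy":%g,"wz":%g,"fingers":%g}'%(*d,*w,fing))
        print('->',q,j,n); print(',\n'.join(out))
E
python3 - <<'E'
from h import *
show([((671,62,240),0.138),((671,62,140),0.138)],0.35)
E
```

```text
clock 1.55 pos [274.4 589.3 231.3] jaw 1.135 xax [-0.  0. -1.] F [0.1 0.5 0.1] w 85.1
-> [671.  62. 240.] 0.138 12
{"dx":-0.001,"dy":-0.0647,"dz":-0.0345,"wx":0.79,"wy":0,"wz":-0,"fingers":0.35},
{"dx":-0.001,"dy":-0.0673,"dz":-0.029,"wx":0.79,"wy":0,"wz":-0,"fingers":0.35},
{"dx":-0.001,"dy":-0.0695,"dz":-0.0234,"wx":0.79,"wy":0,"wz":-0,"fingers":0.35},
{"dx":-0.001,"dy":-0.0712,"dz":-0.0176,"wx":0.79,"wy":0,"wz":-0,"fingers":0.35},
{"dx":-0.0009,"dy":-0.0724,"dz":-0.0116,"wx":0.8,"wy":0,"wz":-0,"fingers":0.35},
{"dx":-0.001,"dy":-0.0731,"dz":-0.0055,"wx":0.79,"wy":0,"wz":-0,"fingers":0.35},
{"dx":-0.0009,"dy":-0.0733,"dz":0.0005,"wx":0.8,"wy":0,"wz":-0,"fingers":0.35},
{"dx":-0.001,"dy":-0.073,"dz":0.0067,"wx":0.79,"wy":0,"wz":-0,"fingers":0.35},
{"dx":-0.0009,"dy":-0.0722,"dz":0.0127,"wx":0.8,"wy":0,"wz":-0,"fingers":0.35},
{"dx":-0.001,"dy":-0.0709,"dz":0.0187,"wx":0.79,"wy":0,"wz":-0,"fingers":0.35},
{"dx":-0.0009,"dy":-0.0691,"dz":0.0244,"wx":0.8,"wy":0,"wz":-0,"fingers":0.35},
{"dx":-0.001,"dy":-0.0668,"dz":0.0302,"wx":0.79,"wy":0,"wz":-0,"fingers":0.35}
-> [671.  62. 140.] 0.138 2
{"dx":0.0667,"dy":0,"dz":-0,"wx":0,"wy":0,"wz":-0,"fingers":0.35},
{"dx":0.0666,"dy":0,"dz":-0,"wx":0,"wy":0,"wz":-0,"fingers":0.35}
```

servo_tool([
  {"dx": -0.001,"dy": -0.065,"dz": -0.034,"wx": 0.8,"fingers": 0.35},
  {"dx": -0.001,"dy": -0.067,"dz": -0.029,"wx": 0.8,"fingers": 0.35},
  {"dx": -0.001,"dy": -0.07,"dz": -0.023,"wx": 0.8,"fingers": 0.35},
  {"dx": -0.001,"dy": -0.071,"dz": -0.018,"wx": 0.8,"fingers": 0.35},
  {"dx": -0.001,"dy": -0.072,"dz": -0.012,"wx": 0.8,"fingers": 0.35},
])

```text
schema error: expected keys dx, dy, dz, wx, wy, wz, fingers
```

servo_tool([
  {"dx": -0.001,"dy": -0.073,"dz": -0.006,"wx": 0.8,"fingers": 0.35},
  {"dx": -0.001,"dy": -0.073,"dz": 0.0,"wx": 0.8,"fingers": 0.35},
  {"dx": -0.001,"dy": -0.073,"dz": 0.007,"wx": 0.8,"fingers": 0.35},
  {"dx": -0.001,"dy": -0.072,"dz": 0.013,"wx": 0.8,"fingers": 0.35},
  {"dx": -0.001,"dy": -0.071,"dz": 0.019,"wx": 0.8,"fingers": 0.35},
])

```text
schema error: expected keys dx, dy, dz, wx, wy, wz, fingers
```

servo_tool([
  {"dx": -0.001,"dy": -0.069,"dz": 0.024,"wx": 0.8,"fingers": 0.35},
  {"dx": -0.001,"dy": -0.067,"dz": 0.03,"wx": 0.8,"fingers": 0.35},
  {"dx": 0.0,"fingers": 0.35},
])

```text
schema error: expected keys dx, dy, dz, wx, wy, wz, fingers
```

```bash
python3 - <<'E'
from h import *
i=ctrl.camera_info('wrist');im=ctrl.get_image('wrist');cv2.imwrite('pics/w1.png',im[:,:,::-1])
for l in('spatula','spatula_blade_end','spatula_handle_end','spice_jar','button_top','post_top'):
    r=ctrl.mark_of(l,'wrist')
    if r: print(l,r[0]['conf'],r[0]['point'],onz(i,r[0]['point'],105 if l=='button_top' else 95))
show([((671,62,98),0.138)],0.35)
E
```

```text
clock 1.9 pos [274.4 589.3 231.3] jaw 1.135 xax [-0.  0. -1.] F [-0.3 -0.8  0. ] w 85.5
-> [671.  62.  98.] 0.138 13
{"dx":0.0137,"dy":-0.0597,"dz":-0.0319,"wx":0.73,"wy":-0,"wz":-0,"fingers":0.35},
{"dx":0.0137,"dy":-0.062,"dz":-0.0272,"wx":0.73,"wy":-0,"wz":-0,"fingers":0.35},
{"dx":0.0137,"dy":-0.0639,"dz":-0.0224,"wx":0.73,"wy":-0,"wz":-0,"fingers":0.35},
{"dx":0.0137,"dy":-0.0654,"dz":-0.0174,"wx":0.73,"wy":-0,"wz":-0,"fingers":0.35},
{"dx":0.0137,"dy":-0.0665,"dz":-0.0124,"wx":0.73,"wy":-0,"wz":-0,"fingers":0.35},
{"dx":0.0137,"dy":-0.0673,"dz":-0.0073,"wx":0.73,"wy":-0,"wz":-0,"fingers":0.35},
{"dx":0.0137,"dy":-0.0676,"dz":-0.0021,"wx":0.73,"wy":-0,"wz":-0,"fingers":0.35},
{"dx":0.0136,"dy":-0.0676,"dz":0.003,"wx":0.74,"wy":-0,"wz":-0,"fingers":0.35},
{"dx":0.0137,"dy":-0.0672,"dz":0.0083,"wx":0.73,"wy":-0,"wz":-0,"fingers":0.35},
{"dx":0.0136,"dy":-0.0663,"dz":0.0134,"wx":0.74,"wy":-0,"wz":-0,"fingers":0.35},
{"dx":0.0137,"dy":-0.0651,"dz":0.0184,"wx":0.73,"wy":-0,"wz":-0,"fingers":0.35},
{"dx":0.0136,"dy":-0.0635,"dz":0.0234,"wx":0.74,"wy":-0,"wz":-0,"fingers":0.35},
{"dx":0.0137,"dy":-0.0615,"dz":0.0282,"wx":0.73,"wy":-0,"wz":-0,"fingers":0.35}
```

View pics/w1.png

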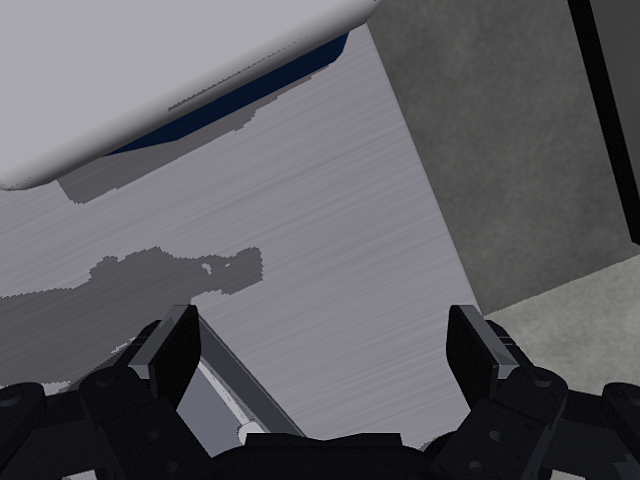

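The arm did not move: all three calls were refused because each row needs every key. The wrist view shows bare table, with a corner of the grey bin near (220,400). I'll resend with the full rows.

servo_tool([
  {"dx": -0.001,"dy": -0.065,"dz": -0.034,"wx": 0.8,"wy": 0,"wz": 0,"fingers": 0.35},
  {"dx": -0.001,"dy": -0.067,"dz": -0.029,"wx": 0.8,"wy": 0,"wz": 0,"fingers": 0.35},
  {"dx": -0.001,"dy": -0.07,"dz": -0.023,"wx": 0.8,"wy": 0,"wz": 0,"fingers": 0.35},
  {"dx": -0.001,"dy": -0.071,"dz": -0.018,"wx": 0.8,"wy": 0,"wz": 0,"fingers": 0.35},
  {"dx": -0.001,"dy": -0.072,"dz": -0.012,"wx": 0.8,"wy": 0,"wz": 0,"fingers": 0.35},
])

```text
clock: 2.52
eef_pos: [440.1, 368.1, 235.3]
tool_rot: [0.096, 1.57, 0.81]
force: [1.7, 0.0, 0.1]
width: 55.5
```

servo_tool([
  {"dx": -0.001,"dy": -0.073,"dz": -0.006,"wx": 0.8,"wy": 0,"wz": 0,"fingers": 0.35},
  {"dx": -0.001,"dy": -0.073,"dz": 0.0,"wx": 0.8,"wy": 0,"wz": 0,"fingers": 0.35},
  {"dx": -0.001,"dy": -0.073,"dz": 0.007,"wx": 0.8,"wy": 0,"wz": 0,"fingers": 0.35},
  {"dx": -0.001,"dy": -0.072,"dz": 0.013,"wx": 0.8,"wy": 0,"wz": 0,"fingers": 0.35},
  {"dx": -0.001,"dy": -0.071,"dz": 0.019,"wx": 0.8,"wy": 0,"wz": 0,"fingers": 0.35},
])

```text
clock: 3.15
eef_pos: [604.0, 147.8, 239.0]
tool_rot: [0.633, 1.57, 0.928]
force: [0.8, 0.3, 0.4]
width: 55.2
```

servo_tool([
  {"dx": -0.001,"dy": -0.069,"dz": 0.024,"wx": 0.8,"wy": 0,"wz": 0,"fingers": 0.35},
  {"dx": -0.001,"dy": -0.067,"dz": 0.03,"wx": 0.8,"wy": 0,"wz": 0,"fingers": 0.35},
  {"dx": 0,"dy": 0,"dz": 0,"wx": 0,"wy": 0,"wz": 0,"fingers": 0.35},
])

```text
clock: 3.52
eef_pos: [670.0, 53.6, 240.2]
tool_rot: [-1.303, 1.566, -1.181]
force: [-0.8, 0.7, -0.2]
width: 55.2
```

```bash
python3 - <<'E'
from h import *
i=ctrl.camera_info('wrist');im=ctrl.get_image('wrist');cv2.imwrite('pics/w2.png',im[:,:,::-1])
for l in('spatula','spatula_blade_end','spatula_handle_end','spice_jar','button_top','post_top'):
    r=ctrl.mark_of(l,'wrist')
    if r: print(l,r[0]['conf'],r[0]['point'],onz(i,r[0]['point'],105 if l=='button_top' else 95))
show([((671,62,98),0.138)],0.35)
E
```

```text
spatula 0.81 [326.2, 201.4] [671.32950871  63.35080352  95.        ]
spatula_blade_end 0.86 [320.4, 65.0] [656.70740832 150.91829259  95.        ]
spatula_handle_end 0.68 [326.8, 322.8] [683.49446499 -30.67906966  95.        ]
spice_jar 0.95 [188.3, 204.6] [575.86362547  49.39330165  95.        ]
button_top 0.98 [14.5, 84.9] [470.14785585 115.28370169 105.        ]
post_top 0.74 [326.7, 325.7] [683.72587382 -33.15061551  95.        ]
clock 3.875 pos [667.5  62.3 240.4] jaw 0.132 xax [-0.     0.001 -1.   ] F [0.4 0.2 0.7] w 55.4
-> [671.  62.  98.] 0.138 3
{"dx":0.0633,"dy":-0.0004,"dz":0.0015,"wx":-0.02,"wy":-0,"wz":-0,"fingers":0.35},
{"dx":0.0633,"dy":-0.0004,"dz":0.0015,"wx":-0.02,"wy":-0,"wz":-0,"fingers":0.35},
{"dx":0.0633,"dy":-0.0004,"dz":0.0016,"wx":-0.02,"wy":-0,"wz":-0.01,"fingers":0.35}
```

View pics/w2.png

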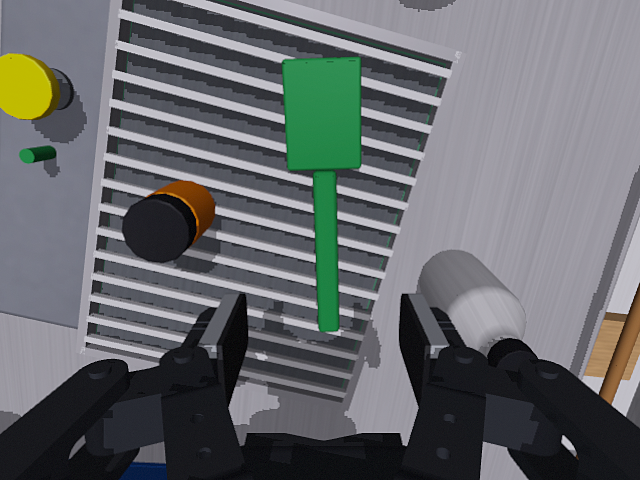

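The wrist view shows the spatula straight ahead between the fingers, at about (326,201), and the jar at (188,205). This matches the top view, so I'll descend.

servo_tool([
  {"dx": 0.06,"dy": 0,"dz": 0.005,"wx": -0.12,"wy": 0,"wz": 0,"fingers": 0.35},
  {"dx": 0.06,"dy": 0,"dz": 0,"wx": 0,"wy": 0,"wz": 0,"fingers": 0.35},
  {"dx": 0.04,"dy": 0,"dz": 0,"wx": 0,"wy": 0,"wz": 0,"fingers": 0.35},
  {"dx": 0.02,"dy": 0,"dz": 0,"wx": 0,"wy": 0,"wz": 0,"fingers": 0.35},
  {"dx": 0,"dy": 0,"dz": 0,"wx": 0,"wy": 0,"wz": 0,"fingers": 0.35},
])

```text
clock: 4.5
eef_pos: [671.3, 61.5, 104.8]
tool_rot: [2.996, 1.57, 3.139]
force: [0.3, -0.0, -0.7]
width: 55.5
```

```bash
python3 - <<'E'
from h import *
im=ctrl.get_image('wrist');cv2.imwrite('pics/w3.png',im[:,:,::-1])
show([((671,62,98),0.142)],0.35)
E
```

```text
clock 4.55 pos [672.2  61.3 106. ] jaw 0.143 xax [ 0.001  0.    -1.   ] F [ 0.5  0.3 -0.3] w 55.5
-> [671.  62.  98.] 0.142 1
{"dx":0.0106,"dy":0.0012,"dz":-0.0014,"wx":0.01,"wy":0.01,"wz":0,"fingers":0.35}
```

View pics/w3.png

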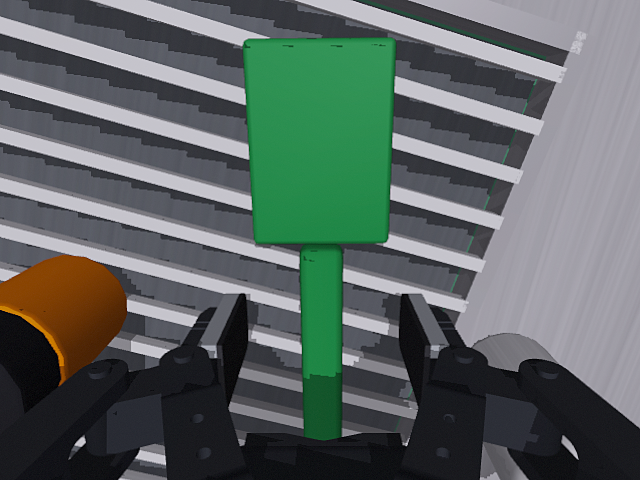

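The handle runs between the pads at about (322,340), centred. I'll lower a little, close and lift.

servo_tool([
  {"dx": 0.009,"dy": 0,"dz": 0,"wx": 0,"wy": 0,"wz": 0,"fingers": 0.35},
  {"dx": 0,"dy": 0,"dz": 0,"wx": 0,"wy": 0,"wz": 0,"fingers": 1},
  {"dx": 0,"dy": 0,"dz": 0,"wx": 0,"wy": 0,"wz": 0,"fingers": 1},
  {"dx": 0,"dy": 0,"dz": 0,"wx": 0,"wy": 0,"wz": 0,"fingers": 1},
  {"dx": 0,"dy": 0,"dz": 0,"wx": 0,"wy": 0,"wz": 0,"fingers": 1},
])

```text
clock: 5.18
eef_pos: [672.2, 60.9, 99.3]
tool_rot: [0.021, 1.57, 0.163]
force: [-0.4, -0.4, 3.4]
width: 14.0
```

servo_tool([
  {"dx": 0,"dy": 0,"dz": 0,"wx": 0,"wy": 0,"wz": 0,"fingers": 1},
  {"dx": -0.03,"dy": 0,"dz": 0,"wx": 0,"wy": 0,"wz": 0,"fingers": 1},
  {"dx": -0.06,"dy": 0,"dz": 0,"wx": 0,"wy": 0,"wz": 0,"fingers": 1},
  {"dx": -0.06,"dy": 0,"dz": 0,"wx": 0,"wy": 0,"wz": 0,"fingers": 1},
  {"dx": 0,"dy": 0,"dz": 0,"wx": 0,"wy": 0,"wz": 0,"fingers": 1},
])

```text
clock: 5.8
eef_pos: [674.2, 60.8, 214.9]
tool_rot: [-0.066, 1.563, 0.076]
force: [-0.3, -0.5, 0.0]
width: 13.6
```

```bash
python3 - <<'E'
from h import *
im=ctrl.get_image('wrist');cv2.imwrite('pics/w4.png',im[:,:,::-1])
c,yw=np.array([458,365.5]),0.192
q=c-34*np.array([-np.sin(yw),np.cos(yw)]); print(q)
show([((*q,170),yw+np.pi/2)],1)
show([((*q,170),yw-np.pi/2)],1)
print(np.round(ctrl.read_state()['qpos'],2))
E
```

```text
[464.48796583 332.12476518]
clock 5.85 pos [672.5  60.9 212.4] jaw 0.142 xax [ 0.003  0.    -1.   ] F [-0.7 -0.3 -2. ] w 13.7
-> [464.48796583 332.12476518 170.        ] 1.7627963267948965 15
{"dx":0.0037,"dy":0.0265,"dz":-0.0149,"wx":0.97,"wy":0,"wz":-0,"fingers":1},
{"dx":0.0037,"dy":0.0248,"dz":-0.0175,"wx":0.97,"wy":0,"wz":-0,"fingers":1},
{"dx":0.0037,"dy":0.0229,"dz":-0.0199,"wx":0.97,"wy":0,"wz":-0,"fingers":1},
{"dx":0.0037,"dy":0.0208,"dz":-0.0222,"wx":0.97,"wy":0,"wz":-0,"fingers":1},
{"dx":0.0037,"dy":0.0184,"dz":-0.0241,"wx":0.97,"wy":0,"wz":-0,"fingers":1},
{"dx":0.0037,"dy":0.0159,"dz":-0.0259,"wx":0.97,"wy":0,"wz":-0,"fingers":1},
{"dx":0.0037,"dy":0.0132,"dz":-0.0274,"wx":0.97,"wy":0,"wz":-0,"fingers":1},
{"dx":0.0037,"dy":0.0104,"dz":-0.0286,"wx":0.97,"wy":0,"wz":-0,"fingers":1},
{"dx":0.0038,"dy":0.0074,"dz":-0.0295,"wx":0.97,"wy":0,"wz":-0,"fingers":1},
{"dx":0.0037,"dy":0.0044,"dz":-0.0301,"wx":0.97,"wy":0,"wz":-0,"fingers":1},
{"dx":0.0038,"dy":0.0013,"dz":-0.0303,"wx":0.96,"wy":0,"wz":-0.01,"fingers":1},
{"dx":0.0037,"dy":-0.0018,"dz":-0.0303,"wx":0.97,"wy":0,"w
[... 936 characters left out ...]
wy":0,"wz":-0,"fingers":1},
{"dx":0.0037,"dy":0.0104,"dz":-0.0286,"wx":0.97,"wy":0,"wz":-0,"fingers":1},
{"dx":0.0038,"dy":0.0074,"dz":-0.0295,"wx":0.97,"wy":0,"wz":-0,"fingers":1},
{"dx":0.0037,"dy":0.0044,"dz":-0.0301,"wx":0.97,"wy":0,"wz":-0,"fingers":1},
{"dx":0.0038,"dy":0.0013,"dz":-0.0303,"wx":0.96,"wy":0,"wz":-0.01,"fingers":1},
{"dx":0.0037,"dy":-0.0018,"dz":-0.0303,"wx":0.97,"wy":0,"wz":-0,"fingers":1},
{"dx":0.0038,"dy":-0.0048,"dz":-0.03,"wx":0.96,"wy":0,"wz":-0.01,"fingers":1},
{"dx":0.0037,"dy":-0.0078,"dz":-0.0294,"wx":0.97,"wy":0,"wz":-0,"fingers":1},
{"dx":0.0038,"dy":-0.0107,"dz":-0.0284,"wx":0.96,"wy":0.01,"wz":-0.01,"fingers":1}
[-0.3   0.7   0.31  1.47 -0.23  1.    0.2 ]
```

View pics/w4.png

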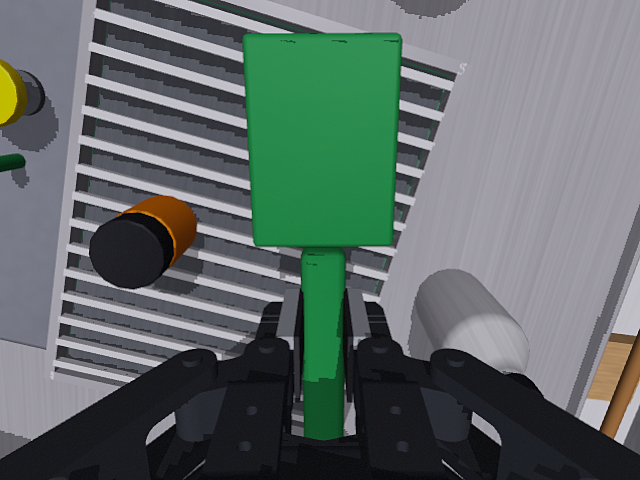

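The spatula is held level, with the blade at about (322,140). I'll carry it to the grey bin while turning it.

servo_tool([
  {"dx": 0,"dy": 0.026,"dz": -0.015,"wx": 0.97,"wy": 0,"wz": 0,"fingers": 1},
  {"dx": 0,"dy": 0.025,"dz": -0.017,"wx": 0.97,"wy": 0,"wz": 0,"fingers": 1},
  {"dx": 0,"dy": 0.023,"dz": -0.02,"wx": 0.97,"wy": 0,"wz": 0,"fingers": 1},
  {"dx": 0,"dy": 0.021,"dz": -0.022,"wx": 0.97,"wy": 0,"wz": 0,"fingers": 1},
  {"dx": 0,"dy": 0.018,"dz": -0.024,"wx": 0.97,"wy": 0,"wz": 0,"fingers": 1},
])

```text
clock: 6.48
eef_pos: [601.0, 151.5, 208.9]
tool_rot: [-2.521, 1.567, -2.89]
force: [0.2, 0.5, -0.4]
width: 13.6
```

servo_tool([
  {"dx": 0,"dy": 0.016,"dz": -0.026,"wx": 0.97,"wy": 0,"wz": 0,"fingers": 1},
  {"dx": 0,"dy": 0.013,"dz": -0.027,"wx": 0.97,"wy": 0,"wz": 0,"fingers": 1},
  {"dx": 0,"dy": 0.01,"dz": -0.029,"wx": 0.97,"wy": 0,"wz": 0,"fingers": 1},
  {"dx": 0,"dy": 0.007,"dz": -0.03,"wx": 0.97,"wy": 0,"wz": 0,"fingers": 1},
  {"dx": 0,"dy": 0.004,"dz": -0.03,"wx": 0.97,"wy": 0,"wz": 0,"fingers": 1},
])

```text
clock: 7.1
eef_pos: [530.7, 241.2, 209.1]
tool_rot: [-1.76, 1.567, -2.637]
force: [0.6, 0.9, 0.0]
width: 13.8
```

servo_tool([
  {"dx": 0,"dy": 0.001,"dz": -0.03,"wx": 0.97,"wy": 0,"wz": 0,"fingers": 1},
  {"dx": 0,"dy": -0.002,"dz": -0.03,"wx": 0.97,"wy": 0,"wz": 0,"fingers": 1},
  {"dx": 0,"dy": -0.005,"dz": -0.03,"wx": 0.97,"wy": 0,"wz": 0,"fingers": 1},
  {"dx": 0,"dy": -0.008,"dz": -0.029,"wx": 0.97,"wy": 0,"wz": 0,"fingers": 1},
  {"dx": 0,"dy": -0.011,"dz": -0.028,"wx": 0.97,"wy": 0,"wz": 0,"fingers": 1},
])

```text
clock: 7.72
eef_pos: [461.4, 330.0, 209.2]
tool_rot: [-0.987, 1.567, -2.372]
force: [0.6, 0.3, -0.7]
width: 13.6
```

servo_tool([
  {"dx": 0,"dy": 0,"dz": 0,"wx": 0,"wy": 0,"wz": 0,"fingers": 1},
  {"dx": 0,"dy": 0,"dz": 0,"wx": 0,"wy": 0,"wz": 0,"fingers": 1},
])

```text
clock: 7.98
eef_pos: [463.1, 328.8, 210.3]
tool_rot: [-0.42, 1.569, -1.801]
force: [0.2, -0.3, -0.5]
width: 14.3
```

```bash
python3 - <<'E'
from h import *
cv2.imwrite('pics/w5.png',ctrl.get_image('wrist')[:,:,::-1]);cv2.imwrite('pics/t5.png',ctrl.get_image('top')[:,:,::-1])
show([((464.5,332,100),(0.192-np.pi/2)),((464.5,332,12),(0.192-np.pi/2))],1)
E
```

```text
clock 8.075 pos [463.7 328.7 210.8] jaw -1.382 xax [ 0.    -0.001 -1.   ] F [-0.4  0.3 -0.6] w 14.0
-> [464.5 332.  100. ] -1.3787963267948966 3
{"dx":0.0492,"dy":0.0006,"dz":-0.0014,"wx":-0.01,"wy":0,"wz":0,"fingers":1},
{"dx":0.0493,"dy":0.0007,"dz":-0.0015,"wx":-0.01,"wy":0,"wz":0,"fingers":1},
{"dx":0.0492,"dy":0.0006,"dz":-0.0014,"wx":-0.02,"wy":0.01,"wz":0,"fingers":1}
-> [464.5 332.   12. ] -1.3787963267948966 2
{"dx":0.0587,"dy":0,"dz":0,"wx":0,"wy":-0,"wz":0,"fingers":1},
{"dx":0.0587,"dy":0,"dz":0,"wx":0,"wy":-0,"wz":0,"fingers":1}
```

View pics/w5.png

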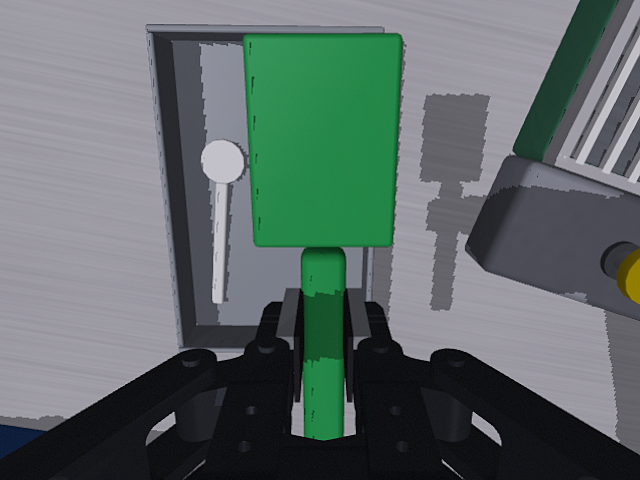

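View pics/t5.png

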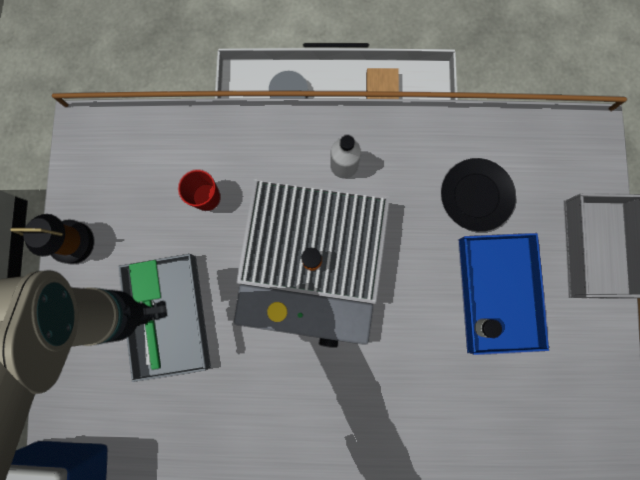

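The wrist view shows the bin under the spatula: rim corners at about (148,26), (385,27) and (180,348), with the spoon at left near (222,160). I'll check the bin's pose against these corners.

```bash
python3 - <<'E'
from h import *
i=ctrl.camera_info('wrist')
c,yw=np.array([458,365.5]),0.192
R=np.array([[np.cos(yw),-np.sin(yw)],[np.sin(yw),np.cos(yw)]])
for p in [(148,26),(385,27),(180,348)]:
    X=onz(i,p,45); print(X, R.T@(X[:2]-c))
for a,b in [(125,80),(125,-80),(-125,80),(-125,-80)]:
    w=c+R@[a,b]; print((a,b),w,proj(i,[*w,45]))
E
```

```text
[564.35783916 466.36602412  45.        ] [123.65097574  78.71709454]
[593.50446857 311.29478517  45.        ] [122.67093753 -79.06647457]
[324.43038035 423.2568098   45.        ] [-120.09391801   82.18359464]
(125, 80) [565.43726724 467.88277984] [[145.80850809  23.76094216]]
(125, -80) [595.96887115 310.82285127] [[386.54488421  23.13195538]]
(-125, 80) [320.03112885 420.17714873] [[183.20106216 353.15402103]]
(-125, -80) [350.56273276 263.11722016] [[374.52153775 352.47297235]]
```

servo_tool([
  {"dx": 0.06,"dy": 0.001,"dz": -0.0045,"wx": 0,"wy": 0,"wz": 0,"fingers": 1},
  {"dx": 0.07,"dy": 0,"dz": 0,"wx": 0,"wy": 0,"wz": 0,"fingers": 1},
  {"dx": 0.07,"dy": 0,"dz": 0,"wx": 0,"wy": 0,"wz": 0,"fingers": 1},
  {"dx": 0.04,"dy": 0,"dz": 0,"wx": 0,"wy": 0,"wz": 0,"fingers": 1},
  {"dx": 0,"dy": 0,"dz": 0,"wx": 0,"wy": 0,"wz": 0,"fingers": 1},
])

```text
clock: 8.7
eef_pos: [462.4, 331.6, 29.2]
tool_rot: [-1.115, 1.566, -2.498]
force: [0.3, -0.2, 0.1]
width: 13.7
```

servo_tool([
  {"dx": 0,"dy": 0,"dz": 0,"wx": 0,"wy": 0,"wz": 0,"fingers": 1},
  {"dx": 0,"dy": 0,"dz": 0,"wx": 0,"wy": 0,"wz": 0,"fingers": 1},
])

```text
clock: 8.95
eef_pos: [464.3, 333.9, 32.7]
tool_rot: [1.979, 1.568, 0.597]
force: [0.4, 0.1, -0.2]
width: 14.0
```

servo_tool([
  {"dx": 0.015,"dy": 0,"dz": 0,"wx": 0,"wy": 0,"wz": 0,"fingers": 1},
  {"dx": 0.012,"dy": 0,"dz": 0,"wx": 0,"wy": 0,"wz": 0,"fingers": 1},
  {"dx": 0,"dy": 0,"dz": 0,"wx": 0,"wy": 0,"wz": 0,"fingers": 1},
])

```text
clock: 9.32
eef_pos: [462.4, 333.2, 9.9]
tool_rot: [-1.273, 1.569, -2.655]
force: [-1.0, 0.2, -0.1]
width: 14.2
```

servo_tool([
  {"dx": 0,"dy": 0,"dz": 0,"wx": 0,"wy": 0,"wz": 0,"fingers": 1},
])

```text
clock: 9.45
eef_pos: [463.1, 333.3, 10.7]
tool_rot: [-0.828, 1.57, -2.209]
force: [0.4, -0.3, -0.8]
width: 13.6
```

Now release, opening part way, and lift.

servo_tool([
  {"dx": 0.001,"dy": 0,"dz": 0,"wx": 0,"wy": 0,"wz": 0,"fingers": 0.5},
  {"dx": 0,"dy": 0,"dz": 0,"wx": 0,"wy": 0,"wz": 0,"fingers": 0.5},
  {"dx": 0,"dy": 0,"dz": 0,"wx": 0,"wy": 0,"wz": 0,"fingers": 0.5},
  {"dx": -0.03,"dy": 0,"dz": 0,"wx": 0,"wy": 0,"wz": 0,"fingers": 0.5},
  {"dx": -0.07,"dy": 0,"dz": 0,"wx": 0,"wy": 0,"wz": 0,"fingers": 0.5},
])

```text
clock: 10.07
eef_pos: [461.6, 332.7, 84.2]
tool_rot: [-1.153, 1.566, -2.534]
force: [1.3, 0.1, 0.7]
width: 42.8
```

servo_tool([
  {"dx": -0.07,"dy": 0,"dz": 0,"wx": 0,"wy": 0,"wz": 0,"fingers": 0.25},
  {"dx": -0.07,"dy": 0,"dz": 0,"wx": 0,"wy": 0,"wz": 0,"fingers": 0.25},
  {"dx": -0.04,"dy": 0,"dz": 0,"wx": 0,"wy": 0,"wz": 0,"fingers": 0.25},
  {"dx": 0,"dy": 0,"dz": 0,"wx": 0,"wy": 0,"wz": 0,"fingers": 0.25},
])

```text
clock: 10.58
eef_pos: [464.4, 334.1, 222.5]
tool_rot: [2.09, 1.566, 0.709]
force: [-0.4, -0.1, -0.8]
width: 63.9
```

```bash
python3 - <<'E'
from h import *
cv2.imwrite('pics/w6.png',ctrl.get_image('wrist')[:,:,::-1])
show([((575,48,230),-0.13)],0.25)
print(np.round(ctrl.read_state()['qpos'],2))
E
```

```text
clock 10.625 pos [463.2 333.8 220.7] jaw -1.381 xax [ 0.001  0.002 -1.   ] F [-0.7  0.2 -0.1] w 64.3
-> [575.  48. 230.] -0.13 13
{"dx":-0.001,"dy":0.0057,"dz":0.0309,"wx":-0.92,"wy":-0,"wz":-0,"fingers":0.25},
{"dx":-0.001,"dy":0.0027,"dz":0.0314,"wx":-0.92,"wy":-0,"wz":-0,"fingers":0.25},
{"dx":-0.001,"dy":-0.0003,"dz":0.0315,"wx":-0.92,"wy":-0,"wz":-0,"fingers":0.25},
{"dx":-0.001,"dy":-0.0033,"dz":0.0313,"wx":-0.92,"wy":-0,"wz":-0,"fingers":0.25},
{"dx":-0.001,"dy":-0.0063,"dz":0.0308,"wx":-0.92,"wy":-0,"wz":-0,"fingers":0.25},
{"dx":-0.001,"dy":-0.0093,"dz":0.0301,"wx":-0.92,"wy":0,"wz":-0,"fingers":0.25},
{"dx":-0.001,"dy":-0.0121,"dz":0.0291,"wx":-0.92,"wy":0,"wz":-0,"fingers":0.25},
{"dx":-0.001,"dy":-0.0148,"dz":0.0277,"wx":-0.92,"wy":0,"wz":-0,"fingers":0.25},
{"dx":-0.001,"dy":-0.0174,"dz":0.0262,"wx":-0.92,"wy":0,"wz":-0,"fingers":0.25},
{"dx":-0.0009,"dy":-0.0199,"dz":0.0244,"wx":-0.92,"wy":0,"wz":-0,"fingers":0.25},
{"dx":-0.001,"dy":-0.0222,"dz":0.0224,"wx":-0.92,"wy":0,"wz":-0.01,"fingers":0.25},
{"dx":-0.0009,"dy":-0.0242,"dz":0.0201,"wx":-0.91,"wy":0,"wz":-0,"fingers":0.25},
{"dx":-0.0009,"dy":-0.026,"dz":0.0178,"wx":-0.92,"wy":0,"wz":-0.01,"fingers":0.25}
[-1.16  0.65  0.79  1.77 -0.55  0.96 -1.52]
```

View pics/w6.png

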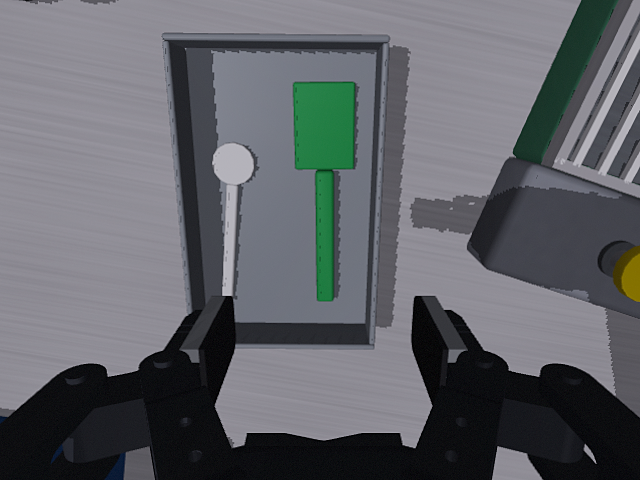

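The spatula lies flat in the grey bin beside the spoon, with the blade at (325,125) and the handle end at (325,298). I'll go to the jar keeping the same jaw direction.

```bash
python3 - <<'E'
from h import *
show([((575,48,230),-1.45)],0.25)
E
```

```text
clock 10.625 pos [463.2 333.8 220.7] jaw -1.381 xax [ 0.001  0.002 -1.   ] F [-0.7  0.2 -0.1] w 64.3
-> [575.  48. 230.] -1.45 6
{"dx":-0.0021,"dy":0.0124,"dz":0.0671,"wx":0.11,"wy":-0,"wz":-0,"fingers":0.25},
{"dx":-0.0021,"dy":0.0132,"dz":0.0669,"wx":0.11,"wy":-0,"wz":-0,"fingers":0.25},
{"dx":-0.0021,"dy":0.014,"dz":0.0667,"wx":0.11,"wy":-0,"wz":-0,"fingers":0.25},
{"dx":-0.0022,"dy":0.0147,"dz":0.0666,"wx":0.11,"wy":-0,"wz":-0,"fingers":0.25},
{"dx":-0.0021,"dy":0.0155,"dz":0.0664,"wx":0.11,"wy":-0.01,"wz":-0.01,"fingers":0.25},
{"dx":-0.0021,"dy":0.0163,"dz":0.0662,"wx":0.11,"wy":-0,"wz":-0,"fingers":0.25}
```

servo_tool([
  {"dx": -0.002,"dy": 0.012,"dz": 0.067,"wx": 0.11,"wy": 0,"wz": 0,"fingers": 0.25},
  {"dx": -0.002,"dy": 0.013,"dz": 0.067,"wx": 0.11,"wy": 0,"wz": 0,"fingers": 0.25},
  {"dx": -0.002,"dy": 0.014,"dz": 0.067,"wx": 0.11,"wy": 0,"wz": 0,"fingers": 0.25},
  {"dx": -0.002,"dy": 0.015,"dz": 0.067,"wx": 0.11,"wy": 0,"wz": 0,"fingers": 0.25},
  {"dx": -0.002,"dy": 0.015,"dz": 0.066,"wx": 0.11,"wy": 0,"wz": 0,"fingers": 0.25},
])

```text
clock: 11.25
eef_pos: [555.1, 93.6, 225.9]
tool_rot: [-1.589, 1.568, -3.028]
force: [0.9, 0.2, 0.4]
width: 64.0
```

servo_tool([
  {"dx": -0.002,"dy": 0.016,"dz": 0.066,"wx": 0.11,"wy": 0,"wz": 0,"fingers": 0.25},
  {"dx": 0,"dy": 0,"dz": 0,"wx": 0,"wy": 0,"wz": 0,"fingers": 0.25},
  {"dx": 0,"dy": 0,"dz": 0,"wx": 0,"wy": 0,"wz": 0,"fingers": 0.25},
])

```text
clock: 11.62
eef_pos: [573.1, 47.9, 227.5]
tool_rot: [-1.887, 1.568, 2.945]
force: [0.1, -0.0, 0.4]
width: 64.2
```

```bash
python3 - <<'E'
from h import *
i=ctrl.camera_info('wrist');cv2.imwrite('pics/w7.png',ctrl.get_image('wrist')[:,:,::-1])
r=ctrl.mark_of('spice_jar','wrist')
if r: print(r[0],onz(i,r[0]['point'],95))
show([((575,48,116),None)],0.25)
E
```

```text
{'point': [325.2, 217.3], 'conf': 0.8} [574.7955517   46.89483261  95.        ]
clock 11.725 pos [573.2  49.2 227.9] jaw -1.448 xax [-0.002  0.001 -1.   ] F [ 0.1  0.2 -0.3] w 63.9
-> [575.  48. 116.] None 3
{"dx":0.0498,"dy":0.0008,"dz":0.0007,"wx":0,"wy":0,"wz":0,"fingers":0.25},
{"dx":0.0497,"dy":0.0009,"dz":0.0007,"wx":0,"wy":0,"wz":0,"fingers":0.25},
{"dx":0.0498,"dy":0.0008,"dz":0.0007,"wx":0,"wy":0,"wz":0,"fingers":0.25}
```

View pics/w7.png

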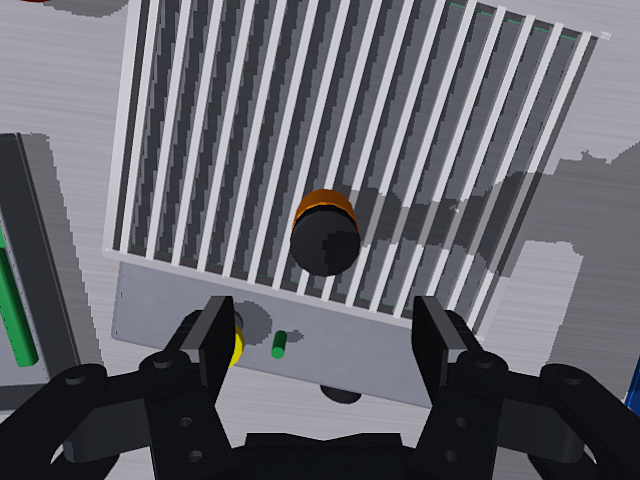

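The jar cap is centred between the fingers at (325,240). I'll descend and grip.

servo_tool([
  {"dx": 0.05,"dy": 0.002,"dz": 0.002,"wx": 0,"wy": 0,"wz": 0,"fingers": 0.25},
  {"dx": 0.05,"dy": 0,"dz": 0,"wx": 0,"wy": 0,"wz": 0,"fingers": 0.25},
  {"dx": 0.05,"dy": 0,"dz": 0,"wx": 0,"wy": 0,"wz": 0,"fingers": 0.25},
  {"dx": 0,"dy": 0,"dz": 0,"wx": 0,"wy": 0,"wz": 0,"fingers": 0.25},
  {"dx": 0,"dy": 0,"dz": 0,"wx": 0,"wy": 0,"wz": 0,"fingers": 0.25},
])

```text
clock: 12.35
eef_pos: [576.4, 46.7, 117.6]
tool_rot: [1.393, 1.569, -0.056]
force: [0.5, 0.1, 1.4]
width: 63.6
```

```bash
python3 - <<'E'
from h import *
cv2.imwrite('pics/w8.png',ctrl.get_image('wrist')[:,:,::-1])
show([((575,47.2,116),None)],0.25)
E
```

```text
clock 12.4 pos [576.7  46.5 118. ] jaw -1.45 xax [ 0.002  0.    -1.   ] F [0.6 0.4 0.4] w 64.2
-> [575.   47.2 116. ] None 1
{"dx":0.0027,"dy":-0.0022,"dz":-0.0012,"wx":0,"wy":0,"wz":0,"fingers":0.25}
```

View pics/w8.png

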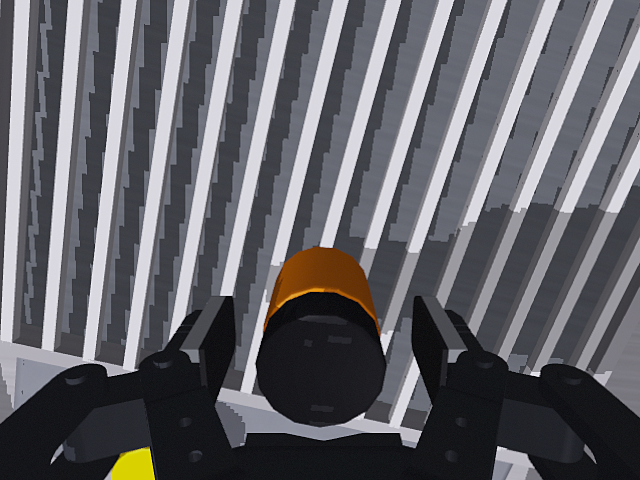

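The jar sits centred between the pads, with the cap at (321,358).

servo_tool([
  {"dx": 0.002,"dy": -0.001,"dz": 0,"wx": 0,"wy": 0,"wz": 0,"fingers": 1},
  {"dx": 0,"dy": 0,"dz": 0,"wx": 0,"wy": 0,"wz": 0,"fingers": 1},
  {"dx": 0,"dy": 0,"dz": 0,"wx": 0,"wy": 0,"wz": 0,"fingers": 1},
  {"dx": 0,"dy": 0,"dz": 0,"wx": 0,"wy": 0,"wz": 0,"fingers": 1},
])

```text
clock: 12.9
eef_pos: [575.7, 46.3, 116.4]
tool_rot: [1.921, 1.569, 0.47]
force: [-1.4, 0.8, 6.2]
width: 38.1
```

servo_tool([
  {"dx": -0.03,"dy": 0,"dz": 0,"wx": 0,"wy": 0,"wz": 0,"fingers": 1},
  {"dx": -0.06,"dy": 0,"dz": 0,"wx": 0,"wy": 0,"wz": 0,"fingers": 1},
  {"dx": -0.05,"dy": 0,"dz": 0,"wx": 0,"wy": 0,"wz": 0,"fingers": 1},
  {"dx": 0,"dy": 0,"dz": 0,"wx": 0,"wy": 0,"wz": 0,"fingers": 1},
])

```text
clock: 13.4
eef_pos: [576.8, 45.7, 223.0]
tool_rot: [1.552, 1.565, 0.102]
force: [0.5, 0.1, -1.6]
width: 38.8
```

```bash
python3 - <<'E'
from h import *
cv2.imwrite('pics/w9.png',ctrl.get_image('wrist')[:,:,::-1])
show([((535,-363,215),-1.52)],1)
E
```

```text
clock 13.45 pos [575.4  46.2 221.1] jaw -1.45 xax [ 0.002  0.001 -1.   ] F [-0.8  0.6 -1.2] w 37.8
-> [ 535. -363.  215.] -1.52 8
{"dx":0.0009,"dy":-0.0149,"dz":0.0669,"wx":0.08,"wy":-0,"wz":-0,"fingers":1},
{"dx":0.001,"dy":-0.0143,"dz":0.067,"wx":0.08,"wy":-0,"wz":-0,"fingers":1},
{"dx":0.0009,"dy":-0.0138,"dz":0.0671,"wx":0.08,"wy":-0,"wz":-0,"fingers":1},
{"dx":0.001,"dy":-0.0132,"dz":0.0673,"wx":0.09,"wy":-0,"wz":-0,"fingers":1},
{"dx":0.0009,"dy":-0.0126,"dz":0.0674,"wx":0.08,"wy":-0,"wz":-0.01,"fingers":1},
{"dx":0.001,"dy":-0.012,"dz":0.0675,"wx":0.09,"wy":-0,"wz":-0,"fingers":1},
{"dx":0.0009,"dy":-0.0113,"dz":0.0676,"wx":0.08,"wy":-0,"wz":-0.01,"fingers":1},
{"dx":0.001,"dy":-0.0108,"dz":0.0676,"wx":0.09,"wy":-0.01,"wz":-0,"fingers":1}
```

View pics/w9.png

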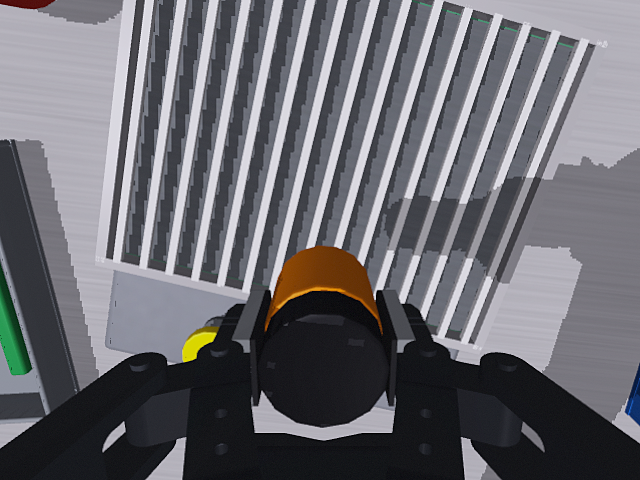

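The jar is held upright between the pads. Next I'll carry it to the blue bin.

servo_tool([
  {"dx": 0,"dy": -0.015,"dz": 0.067,"wx": 0.08,"wy": 0,"wz": 0,"fingers": 1},
  {"dx": 0,"dy": -0.014,"dz": 0.067,"wx": 0.08,"wy": 0,"wz": 0,"fingers": 1},
  {"dx": 0,"dy": -0.014,"dz": 0.067,"wx": 0.08,"wy": 0,"wz": 0,"fingers": 1},
  {"dx": 0,"dy": -0.013,"dz": 0.067,"wx": 0.08,"wy": 0,"wz": 0,"fingers": 1},
  {"dx": 0,"dy": -0.013,"dz": 0.067,"wx": 0.08,"wy": 0,"wz": 0,"fingers": 1},
])

```text
clock: 14.08
eef_pos: [548.3, -210.0, 218.3]
tool_rot: [-2.168, 1.568, 2.623]
force: [1.3, -0.5, -1.3]
width: 38.2
```

servo_tool([
  {"dx": 0,"dy": -0.012,"dz": 0.067,"wx": 0.08,"wy": 0,"wz": 0,"fingers": 1},
  {"dx": 0,"dy": -0.011,"dz": 0.067,"wx": 0.08,"wy": 0,"wz": 0,"fingers": 1},
  {"dx": 0,"dy": -0.011,"dz": 0.067,"wx": 0.08,"wy": 0,"wz": 0,"fingers": 1},
  {"dx": 0,"dy": 0,"dz": 0,"wx": 0,"wy": 0,"wz": 0,"fingers": 1},
  {"dx": 0,"dy": 0,"dz": 0,"wx": 0,"wy": 0,"wz": 0,"fingers": 1},
])

```text
clock: 14.7
eef_pos: [534.0, -360.2, 218.3]
tool_rot: [-2.581, 1.567, 2.184]
force: [0.4, 0.1, -0.8]
width: 38.5
```

```bash
python3 - <<'E'
from h import *
i=ctrl.camera_info('wrist');cv2.imwrite('pics/w10.png',ctrl.get_image('wrist')[:,:,::-1])
for l,z in(('jar_bin',0),('pepper_jar',5)):
    r=ctrl.mark_of(l,'wrist')
    if r: print(l,r[0],onz(i,r[0]['point'],z))
c,yw=np.array([518,-361]),0.053
for a,b in [(125,80),(125,-80),(-125,80),(-125,-80)]:
    w=c+[a*np.cos(yw)-b*np.sin(yw),a*np.sin(yw)+b*np.cos(yw)]; print((a,b),w,proj(i,[*w,45]))
show([((535,-363,60),-1.52)],1)
E
```

```text
jar_bin {'point': [327.2, 214.2], 'conf': 0.64} [ 516.38369217 -364.05955823    0.        ]
pepper_jar {'point': [280.9, 289.2], 'conf': 0.53} [ 444.23515133 -325.34740461    5.        ]
(125, 80) [ 638.58646334 -274.49043487] [[208.60514077  52.71761824]]
(125, -80) [ 647.06249384 -434.26576747] [[439.32721583  52.6546123 ]]
(-125, 80) [ 388.93750616 -287.73423253] [[231.31161664 364.8578621 ]]
(-125, -80) [ 397.41353666 -447.50956513] [[416.12822464 365.27573451]]
clock 14.85 pos [ 535.2 -359.2  219.3] jaw -1.515 xax [-0.001  0.002 -1.   ] F [ 0.7  0.4 -1.3] w 38.2
-> [ 535. -363.   60.] -1.52 3
{"dx":0.0708,"dy":-0.0001,"dz":0.0018,"wx":0.02,"wy":-0.01,"wz":0,"fingers":1},
{"dx":0.0708,"dy":-0.0001,"dz":0.0017,"wx":0.01,"wy":-0,"wz":0,"fingers":1},
{"dx":0.0707,"dy":-0.0002,"dz":0.0018,"wx":0.02,"wy":-0.01,"wz":0.01,"fingers":1}
```

View pics/w10.png

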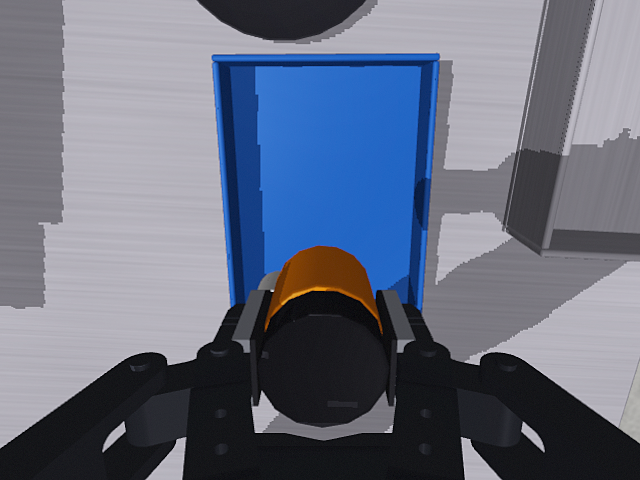

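The rim corners match the prediction, at about (213,56) and (439,56), and the jar is over the middle of the blue bin. I'll lower it.

servo_tool([
  {"dx": 0.05,"dy": 0,"dz": 0.004,"wx": 0,"wy": 0,"wz": 0,"fingers": 1},
  {"dx": 0.07,"dy": 0,"dz": 0,"wx": 0,"wy": 0,"wz": 0,"fingers": 1},
  {"dx": 0.07,"dy": 0,"dz": 0,"wx": 0,"wy": 0,"wz": 0,"fingers": 1},
  {"dx": 0.035,"dy": 0,"dz": 0,"wx": 0,"wy": 0,"wz": 0,"fingers": 1},
  {"dx": 0,"dy": 0,"dz": 0,"wx": 0,"wy": 0,"wz": 0,"fingers": 1},
])

```text
clock: 15.48
eef_pos: [534.0, -361.8, 49.1]
tool_rot: [-2.367, 1.566, 2.4]
force: [-1.2, -0.8, -1.1]
width: 38.4
```

servo_tool([
  {"dx": 0,"dy": 0,"dz": 0,"wx": 0,"wy": 0,"wz": 0,"fingers": 1},
  {"dx": 0,"dy": 0,"dz": 0,"wx": 0,"wy": 0,"wz": 0,"fingers": 1},
])

```text
clock: 15.72
eef_pos: [535.8, -364.9, 53.1]
tool_rot: [0.909, 1.568, -0.608]
force: [0.1, -0.4, -1.8]
width: 38.1
```

servo_tool([
  {"dx": 0.018,"dy": 0,"dz": 0,"wx": 0,"wy": 0,"wz": 0,"fingers": 1},
  {"dx": 0.012,"dy": 0,"dz": 0,"wx": 0,"wy": 0,"wz": 0,"fingers": 1},
  {"dx": 0,"dy": 0,"dz": 0,"wx": 0,"wy": 0,"wz": 0,"fingers": 1},
  {"dx": 0,"dy": 0,"dz": 0,"wx": 0,"wy": 0,"wz": 0,"fingers": 1},
])

```text
clock: 16.23
eef_pos: [534.6, -364.5, 28.7]
tool_rot: [-1.572, 1.571, -3.09]
force: [-0.8, -0.6, 0.1]
width: 38.3
```

servo_tool([
  {"dx": 0,"dy": 0,"dz": 0,"wx": 0,"wy": 0,"wz": 0,"fingers": 1},
])

```text
clock: 16.35
eef_pos: [534.9, -364.6, 29.0]
tool_rot: [0.738, 1.57, -0.78]
force: [0.4, -1.1, -0.7]
width: 38.3
```

servo_tool([
  {"dx": 0.002,"dy": 0,"dz": 0,"wx": 0,"wy": 0,"wz": 0,"fingers": 1},
  {"dx": 0,"dy": 0,"dz": 0,"wx": 0,"wy": 0,"wz": 0,"fingers": 0.2},
  {"dx": 0,"dy": 0,"dz": 0,"wx": 0,"wy": 0,"wz": 0,"fingers": 0.2},
  {"dx": 0,"dy": 0,"dz": 0,"wx": 0,"wy": 0,"wz": 0,"fingers": 0.2},
])

```text
clock: 16.85
eef_pos: [534.8, -364.4, 27.4]
tool_rot: [0.942, 1.571, -0.576]
force: [-0.7, -0.1, 0.3]
width: 68.3
```

servo_tool([
  {"dx": -0.03,"dy": 0,"dz": 0,"wx": 0,"wy": 0,"wz": 0,"fingers": 0.2},
  {"dx": -0.07,"dy": 0,"dz": 0,"wx": 0,"wy": 0,"wz": 0,"fingers": 0.2},
  {"dx": -0.07,"dy": 0,"dz": 0,"wx": 0,"wy": 0,"wz": 0,"fingers": 0.2},
  {"dx": -0.07,"dy": 0,"dz": 0,"wx": 0,"wy": 0,"wz": 0,"fingers": 0.2},
  {"dx": 0,"dy": 0,"dz": 0,"wx": 0,"wy": 0,"wz": 0,"fingers": 0.2},
])

```text
clock: 17.48
eef_pos: [536.5, -367.1, 213.9]
tool_rot: [0.862, 1.56, -0.656]
force: [0.3, 0.4, 0.1]
width: 68.1
```

```bash
python3 - <<'E'
from h import *
i=ctrl.camera_info('wrist');cv2.imwrite('pics/w11.png',ctrl.get_image('wrist')[:,:,::-1])
r=ctrl.mark_of('spice_jar','wrist')
if r: print(r[0],onz(i,r[0]['point'],5))
show([((472,115,200),-1.52)],1)
E
```

```text
{'point': [319.1, 198.6], 'conf': 0.6} [ 536.71491056 -365.07785186    5.        ]
clock 17.575 pos [ 534.9 -364.3  208.8] jaw -1.518 xax [ 0.002 -0.001 -1.   ] F [-0.2  0.2 -0.8] w 68.4
-> [472. 115. 200.] -1.52 9
{"dx":0.0013,"dy":-0.0055,"dz":-0.0714,"wx":0,"wy":0,"wz":-0,"fingers":1},
{"dx":0.0012,"dy":-0.0055,"dz":-0.0714,"wx":0,"wy":0,"wz":-0,"fingers":1},
{"dx":0.0013,"dy":-0.0055,"dz":-0.0714,"wx":0,"wy":0,"wz":-0,"fingers":1},
{"dx":0.0012,"dy":-0.0056,"dz":-0.0714,"wx":0,"wy":0,"wz":-0,"fingers":1},
{"dx":0.0013,"dy":-0.0055,"dz":-0.0714,"wx":0,"wy":0,"wz":-0,"fingers":1},
{"dx":0.0012,"dy":-0.0056,"dz":-0.0714,"wx":0.01,"wy":0,"wz":-0,"fingers":1},
{"dx":0.0013,"dy":-0.0056,"dz":-0.0714,"wx":0,"wy":0,"wz":-0.01,"fingers":1},
{"dx":0.0012,"dy":-0.0056,"dz":-0.0714,"wx":0.01,"wy":0,"wz":-0,"fingers":1},
{"dx":0.0013,"dy":-0.0057,"dz":-0.0714,"wx":0,"wy":0.01,"wz":-0.01,"fingers":1}
```

View pics/w11.png

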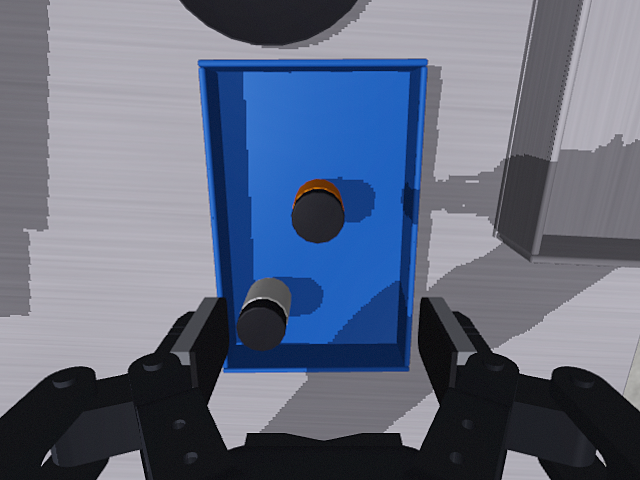

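The jar stands upright in the blue bin at (318,205), with the pepper jar beside it at (263,315). Next I'll shut the fingers and move over the button.

servo_tool([
  {"dx": 0,"dy": -0.006,"dz": -0.071,"wx": 0,"wy": 0,"wz": 0,"fingers": 1},
  {"dx": 0,"dy": -0.006,"dz": -0.071,"wx": 0,"wy": 0,"wz": 0,"fingers": 1},
  {"dx": 0,"dy": -0.006,"dz": -0.071,"wx": 0,"wy": 0,"wz": 0,"fingers": 1},
  {"dx": 0,"dy": -0.006,"dz": -0.071,"wx": 0,"wy": 0,"wz": 0,"fingers": 1},
  {"dx": 0,"dy": -0.006,"dz": -0.071,"wx": 0,"wy": 0,"wz": 0,"fingers": 1},
])

```text
clock: 18.2
eef_pos: [496.7, -97.5, 206.3]
tool_rot: [-1.863, 1.568, 2.902]
force: [1.0, 0.4, 0.0]
width: 0.0
```

servo_tool([
  {"dx": 0,"dy": -0.006,"dz": -0.071,"wx": 0,"wy": 0,"wz": 0,"fingers": 1},
  {"dx": 0,"dy": -0.006,"dz": -0.071,"wx": 0,"wy": 0,"wz": 0,"fingers": 1},
  {"dx": 0,"dy": 0,"dz": -0.06,"wx": 0,"wy": 0,"wz": 0,"fingers": 1},
  {"dx": 0,"dy": 0,"dz": 0,"wx": 0,"wy": 0,"wz": 0,"fingers": 1},
  {"dx": 0,"dy": 0,"dz": 0,"wx": 0,"wy": 0,"wz": 0,"fingers": 1},
])

```text
clock: 18.82
eef_pos: [480.5, 50.5, 206.8]
tool_rot: [-0.887, 1.569, -2.405]
force: [1.1, -0.1, 0.4]
width: -0.2
```

```bash
python3 - <<'E'
from h import *
i=ctrl.camera_info('wrist');cv2.imwrite('pics/w12.png',ctrl.get_image('wrist')[:,:,::-1])
for l,z in(('button_top',105),('post_top',95)):
    r=ctrl.mark_of(l,'wrist')
    if r: print(l,r[0],onz(i,r[0]['point'],z))
show([((472,115,125),-1.52)],1)
E
```

```text
button_top {'point': [214.7, 236.2], 'conf': 0.62} [474.88557889 116.05309593 105.        ]
post_top {'point': [290.9, 246.6], 'conf': 0.72} [467.27941794  70.23044861  95.        ]
clock 18.975 pos [481.   49.5 207.2] jaw -1.52 xax [-0.    -0.001 -1.   ] F [ 0.5  0.  -0. ] w -0.4
-> [472. 115. 125.] -1.52 2
{"dx":0.0548,"dy":-0.0037,"dz":-0.0439,"wx":-0,"wy":0,"wz":0,"fingers":1},
{"dx":0.0548,"dy":-0.0038,"dz":-0.044,"wx":-0,"wy":0.01,"wz":0,"fingers":1}
```

View pics/w12.png

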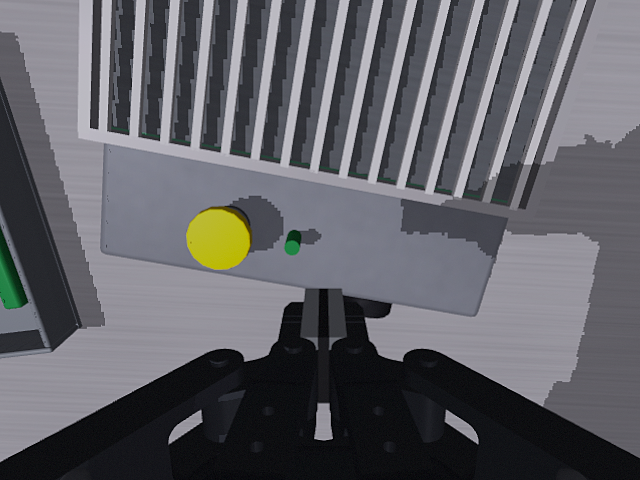

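The button is at (219,238) and the post at (292,243), which puts the button near (473,115). I'll move over it and hover.

servo_tool([
  {"dx": 0.01,"dy": -0.003,"dz": -0.044,"wx": 0,"wy": 0,"wz": 0,"fingers": 1},
  {"dx": 0.04,"dy": -0.003,"dz": -0.044,"wx": 0,"wy": 0,"wz": 0,"fingers": 1},
  {"dx": 0.055,"dy": 0,"dz": 0,"wx": 0,"wy": 0,"wz": 0,"fingers": 1},
  {"dx": 0,"dy": 0,"dz": 0,"wx": 0,"wy": 0,"wz": 0,"fingers": 1},
  {"dx": 0,"dy": 0,"dz": 0,"wx": 0,"wy": 0,"wz": 0,"fingers": 1},
])

```text
clock: 19.6
eef_pos: [474.0, 115.3, 129.6]
tool_rot: [1.277, 1.569, -0.243]
force: [0.4, -0.5, -0.3]
width: 0.3
```

servo_tool([
  {"dx": 0,"dy": 0,"dz": 0,"wx": 0,"wy": 0,"wz": 0,"fingers": 1},
  {"dx": 0,"dy": 0,"dz": 0,"wx": 0,"wy": 0,"wz": 0,"fingers": 1},
])

```text
clock: 19.85
eef_pos: [473.7, 116.7, 129.6]
tool_rot: [1.922, 1.569, 0.404]
force: [-0.4, 0.6, -0.4]
width: -0.2
```

```bash
python3 - <<'E'
from h import *
i=ctrl.camera_info('wrist');cv2.imwrite('pics/w13.png',ctrl.get_image('wrist')[:,:,::-1])
a=ctrl.get_image('top');cv2.imwrite('pics/t13.png',a[:,:,::-1])
for _ in range(3):
  s=ctrl.read_state();ctrl.get_image('top');print(s['eef_pos'],s['force'])
show([((473,115,110),-1.52)],1)
E
```

```text
[473.39901627 116.85207189 129.1808667 ] [-0.64722323  0.94205824  0.33112705]
[473.25139964 116.8888306  129.01236512] [-0.30562118  0.87101864  0.52158888]
[473.16906026 116.90194051 128.85899501] [0.26637096 0.11090878 0.0508379 ]
clock 20.1 pos [473.1 116.9 128.8] jaw -1.517 xax [ 0.  0. -1.] F [-0.7  0.4  0.3] w 0.0
-> [473. 115. 110.] -1.52 1
{"dx":0.025,"dy":-0.0003,"dz":0.0025,"wx":0.02,"wy":-0,"wz":-0,"fingers":1}
```

View pics/w13.png

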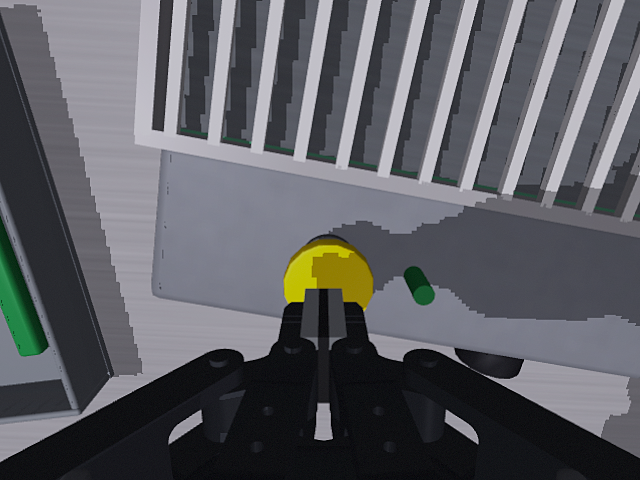

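View pics/t13.png

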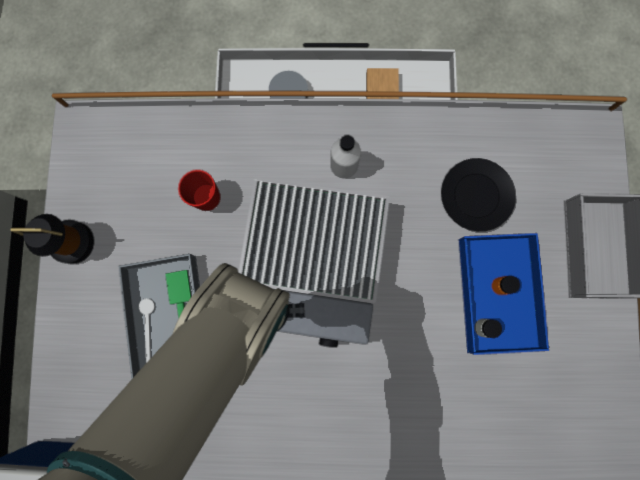

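The fingertips are above the button, seen at (328,275), and the spatula and jar are both in their bins. I'll approach slowly.

servo_tool([
  {"dx": 0.012,"dy": 0,"dz": 0.002,"wx": 0,"wy": 0,"wz": 0,"fingers": 1},
  {"dx": 0.012,"dy": 0,"dz": 0,"wx": 0,"wy": 0,"wz": 0,"fingers": 1},
  {"dx": 0,"dy": 0,"dz": 0,"wx": 0,"wy": 0,"wz": 0,"fingers": 1},
  {"dx": 0,"dy": 0,"dz": 0,"wx": 0,"wy": 0,"wz": 0,"fingers": 1},
])

```text
clock: 20.6
eef_pos: [473.1, 115.1, 110.4]
tool_rot: [-1.081, 1.57, -2.599]
force: [0.2, -0.7, -0.0]
width: -0.1
```

servo_tool([
  {"dx": 0.005,"dy": 0,"dz": 0,"wx": 0,"wy": 0,"wz": 0,"fingers": 1},
  {"dx": 0.005,"dy": 0,"dz": 0,"wx": 0,"wy": 0,"wz": 0,"fingers": 1},
  {"dx": 0,"dy": 0,"dz": 0,"wx": 0,"wy": 0,"wz": 0,"fingers": 1},
  {"dx": 0,"dy": 0,"dz": 0,"wx": 0,"wy": 0,"wz": 0,"fingers": 1},
])

```text
clock: 21.1
eef_pos: [473.3, 115.4, 103.3]
tool_rot: [2.233, 1.57, 0.715]
force: [-0.4, -0.3, 5.3]
width: -0.1
```

```bash
python3 - <<'E'
from h import *
for _ in range(4):
  s=ctrl.read_state();ctrl.get_image('top');print(s['clock'],s['eef_pos'],s['force'])
E
```

```text
21.1 [473.31799439 115.36118323 103.31214808] [-0.44571437 -0.30169127  5.31761562]
21.15 [473.32411984 115.38695765 103.31711444] [-0.97367763 -0.22236397  4.77027989]
21.2 [473.34588191 115.35590698 103.30011048] [-0.80033361  0.44767605  4.17620021]
21.25 [473.32902269 115.37695127 103.25227375] [-0.2789778  -0.72795291  4.17572976]
```

Contact: z = 103.3 and about 4.8 N, as the spring data predict for 1.7 mm. I'll press the remaining 8 mm.

servo_tool([
  {"dx": 0.004,"dy": 0,"dz": 0,"wx": 0,"wy": 0,"wz": 0,"fingers": 1},
  {"dx": 0.004,"dy": 0,"dz": 0,"wx": 0,"wy": 0,"wz": 0,"fingers": 1},
  {"dx": 0.003,"dy": 0,"dz": 0,"wx": 0,"wy": 0,"wz": 0,"fingers": 1},
  {"dx": 0,"dy": 0,"dz": 0,"wx": 0,"wy": 0,"wz": 0,"fingers": 1},
  {"dx": 0,"dy": 0,"dz": 0,"wx": 0,"wy": 0,"wz": 0,"fingers": 1},
])

```text
clock: 21.92
eef_pos: [473.3, 115.4, 95.2]
tool_rot: [2.317, 1.57, 0.8]
force: [-0.5, 0.1, 8.0]
width: 0.1
```

```bash
python3 - <<'E'
from h import *
F=[]
for _ in range(10):
  s=ctrl.read_state();ctrl.get_image('wrist');F.append([*s['eef_pos'],*s['force']])
print(np.round(F[0],1),np.round(F[-1],2));print(np.mean(F,0))
cv2.imwrite('pics/w14.png',ctrl.get_image('wrist')[:,:,::-1]);a=ctrl.get_image('scene');cv2.imwrite('pics/s14.png',a[:,:,::-1])
cv2.imwrite('pics/s14z.png',cv2.resize(a[160:260,320:440],None,fx=5,fy=5,interpolation=2)[:,:,::-1])
E
```

```text
[ 4.733e+02  1.154e+02  9.520e+01 -5.000e-01  1.000e-01  8.000e+00] [ 4.7334e+02  1.1536e+02  9.5250e+01 -6.1000e-01  1.8000e-01  8.9700e+00]
[ 4.73333854e+02  1.15371453e+02  9.52327010e+01 -7.50742844e-01
  4.70457767e-01  8.61388846e+00]
```

View pics/w14.png

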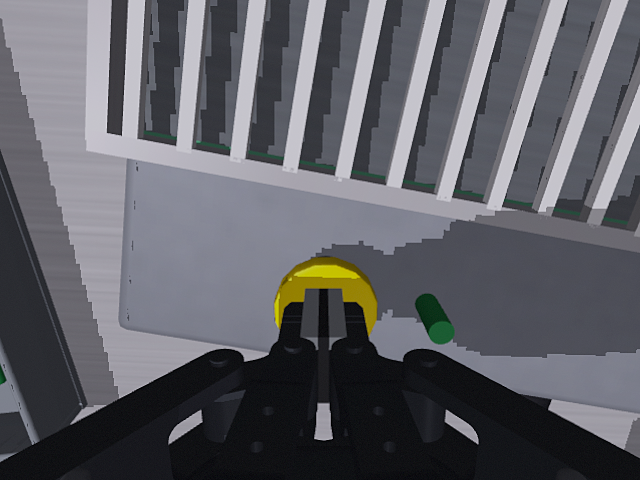

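View pics/s14.png

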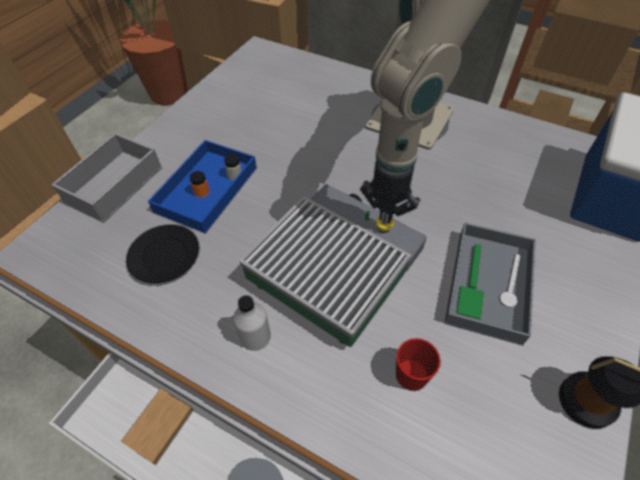

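View pics/s14z.png

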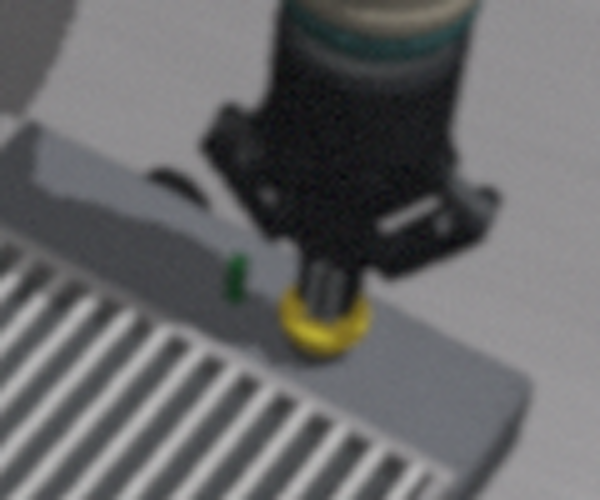

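The views show the closed fingertips holding the button down at (385,224) in the scene view. The spatula is in the grey bin, the jar stands in the blue bin, and the cup, plate and bottle have not moved. TCP z is 95.2 with about 8.6 N, and both are steady. I'll hand it in.

```bash
python3 - <<'E'
from cell import ctrl
print(ctrl.finish_job()); s=ctrl.read_state(); print(s['clock'],s['eef_pos'],s['force'])
E
```

```text
the job is handed in; nothing more can be done
None
the job is handed in; nothing more can be done
```

The grate is clear, and I handed the job in at about 22.5 s, still holding the gas button down. No verdict was reported.

- **Spatula:** it lies flat in the grey bin beside the spoon.
- **Spice jar:** it stands upright in the blue bin beside the pepper jar.
- **Button:** the closed fingertips hold it about 10 mm down. Over the last half second the tip height was steady at 95.2 mm, which matches the top of the post. The push averaged 8.6 N and the last reading was 9.0 N, against the 9 N expected at 10 mm.
- **Left alone:** the final scene picture shows the cup, plate and fuel bottle where they were.

**What failed or disagreed:**
- My first three move calls were refused for missing keys, with no effect on the scene.
- The detector put the fuel bottle on the spatula in the top view, and the post on the spatula handle in one wrist view. I ignored both.
- The average force suggests a press of about 9.2 mm and the tip height suggests about 9.8 mm. Both are within the 3 mm tolerance.

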